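# Stack and cover the keyed parts trays

### The job

Take the open parts tray off the sloped rack and stack it on the tray standing on the bench, turned so that the notch under it fits over the key rib of the lower tray, then take the lid off the rack and close the upper tray with it, its notch over that tray's key. Set each down gently, fully home and level, and let go; the lower tray stays standing flat on the bench, and the carton, the canister and the wrench are left where they are.

Things in the scene. Friction and masses are not known exactly. Their poses are not given: they have to be found in the camera images.
- base_tray: Lower tray: grey plastic, open on top, 112 long (x) x 62 wide (y) x 46 mm high, walls 3 mm, mouth 106 x 56 mm. Stands loose on the bench at any yaw, 0.9 kg, steel nuts in it (below z = 30). Origin: centre of its underside, z up. Inside the middle of its +x end wall stands an upright key rib, 9 mm wide, 8 mm deep, as high as the rim; a blank white card is stuck outside on that end.
- tray: Upper tray, 0.2 to 0.45 kg: like the lower one (same sizes, rib and card on its +x end, origin at the centre of its underside, z out of its open top), with steel rollers fixed in it below z = 27. Outer side walls are plain from z = 6 to 46. Starts loose on the rack, left or right, +x end downhill. Seated, its origin is 40 mm above the lower tray's origin with all axes the same way.
- lid: Grey lid, 0.1 to 0.2 kg: plate 112 (x) x 62 (y) mm, z = 6 to 11, with a grip bar on its middle 50 long (x), 16 wide (y), z = 11 to 48. Same kind of foot below. Origin: centre of the foot's underside, z up on the bar's side. Starts loose on the rack beside the tray, +x end (notched) uphill. Seated, its origin is 40 mm above the upper tray's origin with all axes the same way.
- rack: Fixed steel rack. Bed 320 wide (y), 150 mm long, falling 30 degrees towards its own +x (away from the robot), with a 20 mm lip at the low edge and 6 mm side edges. Origin on the bench under the bed's middle, where the bed is 70 mm high. Tray and lid lie flat on the bed against the lip, so are tilted 30 degrees, one 75 mm left and one 75 mm right of its middle, long sides up the slope.
- base_key (a point): Top of the lower tray's key rib: x = 49, y = 0, z = 46 mm in base_tray.
- tray_notch (a point): Notch under the upper tray: x = 49, y = 0, z = 6 mm in tray; meets base_key when seated. The foot under the tray is 6 mm high, 52 x 102 mm (2 mm play all round in the mouth below, a small lead-in), with a notch 14 mm wide and 11 mm deep in its +x end only. The wrong way round, the foot stands on the rib, 6 mm too high at one end.
- tray_key (a point): Top of the upper tray's own key rib: x = 49, y = 0, z = 46 mm in tray.
- lid_notch (a point): The lid's notch, 14 mm wide, right through its +x edge so that it is seen from above: x = 49, y = 0, z = 6 mm in lid; meets tray_key when seated. The lid's foot is like the tray's, with 2 mm play.
- carton: Bystander: cardboard carton 75 x 100 x 60 mm, loose; origin at the centre of its underside.
- canister: Bystander: steel canister, 72 mm across, 83 mm high, loose, upright; origin at the centre of its underside.
- wrench: Bystander: steel wrench lying loose on the bench.

How it is judged:
By the outcome, as a careful person would: the job done as asked, in the order asked, and still so for the second after the job is handed in, with the robot touching nothing.
It also fails if it takes over 72 s, if anything falls off the work surface, if the arm or the gripper's body presses on something with over 40 N, if the wrist force passes 120 N, or if a joint passes its speed limit or range.

### The arm

A 6-joint arm with a two-finger parallel gripper is mounted at the origin on the work surface. World frame = base frame: x ahead of the robot, y to its left, z up, the work surface at z = 0. Lengths are in mm, angles in rad, forces in N, time in s.
With the tool pointing down it reaches from about 275 to 1000 mm from the base axis. Payload 8.4 kg.
Tool frame: the origin (TCP) lies at the very end of the fingers, on their centre line; the grasp point (between the pads) lies 19 mm behind it; z points along the fingers, y is the line along which they close (so a half turn about z gives the same grasp; the last joint's range is limited). The gripper opens to 85 mm and grips with 20 to 120 N. Pads are 22 mm wide; open, the fingers measure 114 mm over their backs; the gripper's body (76 mm by 85 mm) begins 54 mm behind the grasp point. The pads swing forward as they close: fully open they stand 13 mm farther back than shut.
Start: joints at [-1.212, 0.353, 1.633, -0, 1.155, -0.002], TCP at [220.638, -584.762, 231.281] pointing down, gripper open.
Joint ranges: [-2.63, 2.63], [-0.92, 2.1], [0.06, 2.66], [-1.3, 4.44], [0, 2.69], [-3.02, 3.02]. Speed limits (rad/s): [2.22, 2.22, 2.79, 3.14, 3.14, 3.14].

### API

Orientations are given as [roll, pitch, yaw] about the fixed x, y, z axes, in that order (R = Rz(yaw) Ry(pitch) Rx(roll)).
In Python, from rig import r, vision gives the robot as it stands. The module is installed in compiled form; this text tells all that it offers.
- The arm moves only by the tool play_rows, never from a script. Its argument "steps" is a list of rows, each an object with "delta_pos": the shift along the tool's x, y, z in cm, a list of three; "yaw": the turn about the tool's z in rad; "jaw": the opening in per cent of the stroke, from 0 (shut) to 100 (fully open). A call has exactly 8 rows; each row is the pose to reach, as a shift and turn from the pose commanded when the call began, along the tool's axes at that moment; what a row does not reach only later rows make up. A row lasts 1/10 s, in which the tool goes at most 50 mm and 8.59 degrees, less where a joint would pass 70% of its speed; a pose out of reach is approached as far as the arm can. A call with a gripper value outside its range is refused whole. The fingers move at their own pace and stop on an object; "grip_force" is the grip in N (left out, the last holds). Time passes only in rows, so rows that repeat a pose let the fingers close, or fill a call up. It gives the time, the measured TCP pose, the force, the opening and the grip force at its end, in the units of the state.
- r.sense(): the state, without advancing time (a new reading comes with each control period).
- vision.grab_frame(name): name is "scene" or "top" or "wrist"; returns (picture, depth): 384x512x3 uint8, red, green, blue; 384x512 float32, mm along the optical axis (not along the pixel's ray), 0 where there is no reading.
- vision.calibration(name): a dict with "mtx" (3x3 intrinsics, pixels), "extrinsics" (4x4, takes a point from camera to world coordinates). Camera axes: x right, y down, z forward; pixel columns grow to the right and rows downward; lengths in mm; the calibration is good to about 2 mm. A picture is of the moment at which its call begins: read the wrist's pose just before it. calibration takes no time and is no camera call; for the wrist camera it gives the pose at the moment of the call.
- r.sign_off(): hands the job in; it is judged then, once.
Trained networks look in the newest picture that a camera, given by its name, has taken for a name from the list of things; names that differ only in an ending like _2 or _b are one class to them, and where a whole thing is asked for, a point or a joint stands for the part that bears it (a point fixed in the world has none). Each returns a list of dicts, best first, with "conf" (0 to 1); they miss things now and then, are a little off and sometimes report something else, mostly with a low value. They report only what shows in the picture. A call takes as long as a camera call.
- vision.cut_out(camera, thing): "region" (384x512 bool, what is visible of it) and "uv" ([column, row] in pixels, amid what is visible of it).
- vision.landmark_of(camera, thing): "uv" ([column, row] in pixels: a listed point, or the origin of a listed thing).
The state is a dict: "clock": time; "qpos": joint angles; "qvel": joint speeds; "joint_efforts": joint torques, N m; "eef_pos": TCP position; "tcp_rot": TCP orientation; "contact_force": force on the tool from outside, world axes, zero at the start; "wrist_torque": the same for the moment, N m; "opening": opening from 0.0 (shut) to 1.0 (fully open); "grasp_force": force on a finger pad.
Only numpy, scipy, OpenCV 4.12 (cv2) and the standard library are available. Lean on these libraries where they do the work, as an engineer would, in place of code of your own. Each camera call takes 0.05 s, during which the arm holds its last target. There are 200 camera calls.

## Working session

There is one attempt and no reset: what is moved stays moved. The work goes in short steps, Python scripts to look and compute and a tool call to move; the robot and the scene stay as the last step left them, time stands still between calls to the robot, and variables do not carry over. Pictures are saved under pics/ and viewed, at most 12 in all, crops included, and the job is handed in when it is done.

Besides the shell and the picture viewer there is one more tool, called after "Call:" by a JSON object that holds its "api" and its "payload", one argument or row to a line. play_rows: Moves the arm, as the interface text tells. Its arguments: {"type":"object","properties":{"steps":{"type":"array"},"grip_force":{"type":"number"}},"required":["steps"]}

```bash
mkdir -p pics
python3 - <<'E'
from rig import r, vision
import cv2,numpy as np
s=r.sense();print({k:np.round(v,3).tolist() for k,v in s.items()})
ims=[]
for c in("scene","top"):
    p,d=vision.grab_frame(c);cv2.imwrite(f"pics/{c}.png",p[...,::-1]);np.savez(f"{c}.npz",p=p,d=d)
    K=vision.calibration(c);print(c,K['mtx'].round(1).tolist(),K['extrinsics'].round(3).tolist())
    np.savez(f"cal_{c}.npz",K=K['mtx'],T=K['extrinsics'])
    for t in("base_tray","tray","lid","rack","base_key","tray_key","lid_notch","carton","canister","wrench"):
        L=vision.landmark_of(c,t)
        for l in L[:2]:
            u,v=l['uv'];z=d[int(v),int(u)] if 0<=v<384 and 0<=u<512 else 0
            T=K['extrinsics'];P=T[:3,:3]@(np.linalg.inv(K['mtx'])@[u,v,1]*z)+T[:3,3]
            print(c,t,round(l['conf'],2),np.round(l['uv']),P.round())
E
```

```text
{'clock': 0.0, 'qpos': [-1.212, 0.354, 1.634, -0.0, 1.155, -0.002], 'qvel': [0.0, 0.002, -0.001, -0.002, 0.001, -0.0], 'joint_efforts': [0.003, -60.523, -34.207, 0.0, 0.009, 0.0], 'eef_pos': [220.472, -584.295, 230.563], 'tcp_rot': [-3.14, -0.0, 0.361], 'contact_force': [-0.596, 0.244, 0.841], 'wrist_torque': [-0.04, -0.033, -0.003], 'grasp_force': 0.0, 'opening': 0.997}
scene [[483.6, 0.0, 251.5], [0.0, 483.6, 193.9], [0.0, 0.0, 1.0]] [[0.577, 0.539, -0.613, 1546.575], [0.816, -0.381, 0.434, -669.688], [0.0, -0.751, -0.66, 1102.413], [0.0, 0.0, 0.0, 1.0]]
scene base_tray 0.8 [284. 182.] [583. 149.  47.]
scene base_tray 0.41 [229. 192.] [524. -39.  59.]
scene lid 0.58 [179. 212.] [ 536. -227.   76.]
scene rack 0.97 [200. 212.] [ 543. -159.   47.]
scene base_key 0.91 [292. 165.] [511. 238.  38.]
scene base_key 0.7 [170. 197.] [ 479. -227.  100.]
scene tray_key 0.56 [232. 192.] [539. -35.  66.]
scene lid_notch 0.85 [171. 197.] [ 476. -222.   95.]
scene canister 0.97 [354. 161.] [609. 456.  21.]
scene canister 0.48 [294. 165.] [527. 236.  46.]
scene wrench 0.51 [288. 228.] [725.  54.   2.]
top [[475.1, 0.0, 246.9], [0.0, 475.1, 192.0], [0.0, 0.0, 1.0]] [[0.021, -0.986, 0.164, 351.394], [-1.0, -0.021, -0.0, -7.684], [0.004, -0.164, -0.986, 1660.76], [0.0, 0.0, 0.0, 1.0]]
top base_tray 0.97 [189. 216.] [535. 190.  21.]
top base_tray 0.51 [108. 200.] [577. 459.  76.]
top tray 0.7 [264. 229.] [488. -68. 106.]
top lid 0.87 [307. 216.] [ 533. -209.  103.]
top rack 0.79 [286. 224.] [ 508. -142.   68.]
top base_key 0.64 [173. 220.] [516. 241.  45.]
top tray_key 0.66 [263. 205.] [572. -62.  80.]
top lid_notch 0.56 [311. 227.] [ 499. -223.   95.]
top carton 0.9 [378. 210.] [ 564. -453.   63.]
top carton 0.56 [171. 218.] [530. 258.  -5.]
top canister 0.86 [108. 199.] [581. 459.  78.]
top canister 0.43 [229. 162.] [731.  58.  14.]
top wrench 0.64 [310. 221.] [ 516. -216.  109.]
top wrench 0.56 [234. 166.] [719.  38.  15.]
```

Run:
```python
import cv2
p=cv2.imread("pics/top.png")[130:270,80:420];cv2.imwrite("pics/topc.png",cv2.resize(p,None,fx=2.35,fy=2.35,interpolation=cv2.INTER_CUBIC))
p=cv2.imread("pics/scene.png")[120:290,100:400];cv2.imwrite("pics/scenec.png",cv2.resize(p,None,fx=2.6,fy=2.6,interpolation=cv2.INTER_CUBIC))
```

```text
(no output)
```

View pics/topc.png

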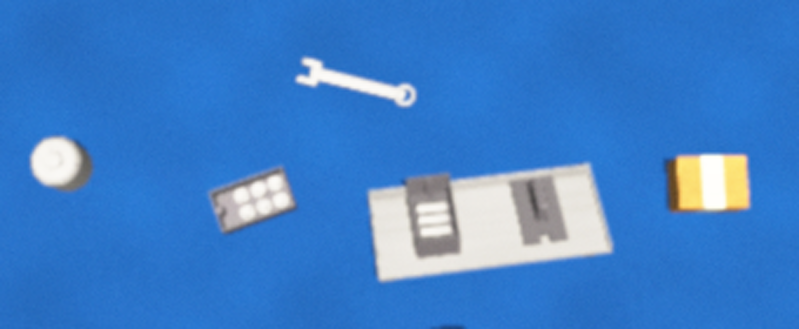

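View pics/scenec.png

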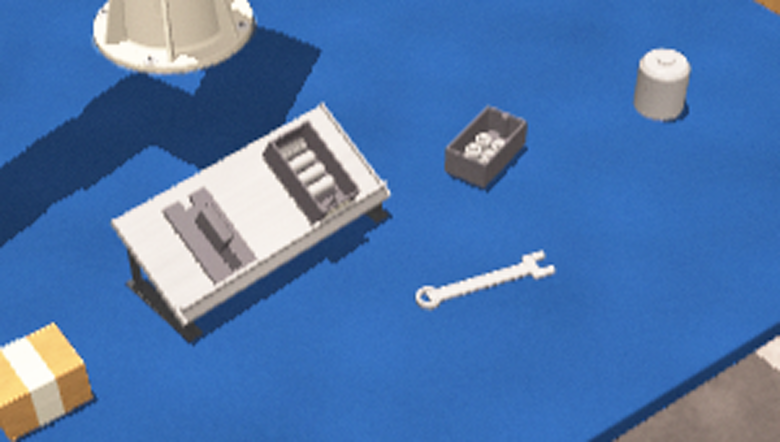

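The top crop shows the open tray on the rack's left (crop ≈ 432,215) and the lid on its right (≈ 540,210). The base tray is at ≈ 253,200 with its rib at the left (+y) end, so its yaw is about 110°. The scene crop agrees, with the lid's notch uphill.

```bash
cat > h.py <<'E'
from rig import r, vision
import cv2,numpy as np
from scipy.spatial.transform import Rotation as R
def go(x,y,z,yaw):
    "print shift (cm, tool axes) and turn from the present pose"
    s=r.sense();M=R.from_euler('xyz',s['tcp_rot']).as_matrix()
    d=M.T@(np.array([x,y,z])-s['eef_pos'])/10
    t=-(yaw-s['tcp_rot'][2]);t=(t+np.pi)%(2*np.pi)-np.pi
    print("t",round(s['clock'],2),"tcp",np.round(s['eef_pos'],1),"rot",np.round(s['tcp_rot'],3),"-> delta cm",d.round(2),"turn",round(t,3),"q",np.round(s['qpos'],2))
def shot(c):
    K=vision.calibration(c);p,d=vision.grab_frame(c)
    return p,d,K['mtx'],K['extrinsics']
def cloud(d,K,T):
    v,u=np.mgrid[:384,:512];P=np.stack([(u-K[0,2])/K[0,0]*d,(v-K[1,2])/K[1,1]*d,d],-1)
    return P@T[:3,:3].T+T[:3,3]
def px(u,v,z,K,T):
    "pixel -> world at height z"
    a=T[:3,:3]@np.linalg.inv(K)@np.array([u,v,1.]);return T[:3,3]+a*(z-T[2,3])/a[2]
E
python3 - <<'E'
from h import *
go(475,-70,300,.113)
K=vision.calibration("wrist");s=r.sense()
M=np.eye(4);M[:3,:3]=R.from_euler('xyz',s['tcp_rot']).as_matrix();M[:3,3]=s['eef_pos']
print(K['mtx'].round(1).tolist(),(np.linalg.inv(M)@K['extrinsics']).round(3).tolist())
# rack plane from top depth
f=np.load("top.npz");c=np.load("cal_top.npz");P=cloud(f['d'],c['K'],c['T'])
m=(P[...,2]>25)&(P[...,0]>400)&(P[...,0]<640)&(P[...,1]>-340)&(P[...,1]<40)
Q=P[m&(f['p'].min(-1)>170)];print(len(Q),Q.min(0),Q.max(0))
for _ in range(4):
    A=np.c_[Q[:,:2],np.ones(len(Q))];k=np.linalg.lstsq(A,Q[:,2],rcond=None)[0];e=Q[:,2]-A@k;Q=Q[abs(e)<8]
print(k,"tilt",np.degrees(np.arctan(np.hypot(*k[:2]))),"yaw",np.degrees(np.arctan2(-k[1],-k[0])))
rr=cv2.minAreaRect(Q[:,:2].astype(np.float32));print(rr)
B=P[(P[...,2]>10)&(P[...,0]>450)&(P[...,0]<620)&(P[...,1]>110)&(P[...,1]<270)];print("base",cv2.minAreaRect(B[:,:2].astype(np.float32)),B[:,2].max())
E
```

```text
t 1.1 tcp [ 220.6 -584.8  231.3] rot [-3.142  0.     0.361] -> delta cm [ 41.97 -39.18  -6.87] turn 0.248 q [-1.21  0.35  1.63 -0.    1.16 -0.  ]
[[281.3, 0.0, 255.3], [0.0, 281.3, 191.1], [0.0, 0.0, 1.0]] [[0.001, -0.956, -0.294, 74.882], [1.0, 0.0, 0.001, 0.185], [-0.001, -0.294, 0.956, -142.782], [0.0, 0.0, 0.0, 1.0]]
2765 [ 425.04776496 -312.87786714   33.74219129] [595.99593286  24.0057597  117.82237976]
[-5.37950266e-01 -7.63017960e-02  3.37586354e+02] tilt 28.516762492664135 yaw 8.07287012091084
((509.251708984375, -144.15399169921875), (127.76985168457031, 324.9947814941406), 8.011223793029785)
base ((542.6157836914062, 194.10116577148438), (147.0330810546875, 142.28074645996094), 2.7886321544647217) 56.0571492428719
```

Call:
{"api": "play_rows", "payload": {
  "steps": [
    {"delta_pos": [3.6,-3.2,-0.5],"yaw": 0.03,"jaw": 100},
    {"delta_pos": [7.2,-6.4,-1],"yaw": 0.06,"jaw": 100},
    {"delta_pos": [10.8,-9.6,-1.5],"yaw": 0.09,"jaw": 100},
    {"delta_pos": [14.4,-12.8,-2],"yaw": 0.12,"jaw": 100},
    {"delta_pos": [18,-16,-2.5],"yaw": 0.15,"jaw": 100},
    {"delta_pos": [21.6,-19.2,-3],"yaw": 0.18,"jaw": 100},
    {"delta_pos": [25.2,-22.4,-3.5],"yaw": 0.2,"jaw": 100},
    {"delta_pos": [28.8,-25.6,-3.9],"yaw": 0.22,"jaw": 100}
  ],
  "grip_force": 50
}}

```text
clock: 1.9
eef_pos: [400.3, -241.9, 270.9]
tcp_rot: [3.141, -0.001, 0.14]
contact_force: [2.3, 0.1, -0.6]
opening: 1.0
grasp_force: 0.0
```

```bash
python3 -c "
from h import *
go(495,-70,270,.14)"
```

```text
t 1.9 tcp [ 400.3 -241.9  270.9] rot [ 3.141e+00 -1.000e-03  1.400e-01] -> delta cm [ 11.77 -15.7    0.09] turn -0.0 q [-0.55  0.06  1.91  0.    1.17  0.88]
```

Call:
{"api": "play_rows", "payload": {
  "steps": [
    {"delta_pos": [3,-4,0],"yaw": 0,"jaw": 100},
    {"delta_pos": [6,-8,0],"yaw": 0,"jaw": 100},
    {"delta_pos": [9,-12,0],"yaw": 0,"jaw": 100},
    {"delta_pos": [11,-14.7,0],"yaw": 0,"jaw": 100},
    {"delta_pos": [11.8,-15.7,0],"yaw": 0,"jaw": 100},
    {"delta_pos": [11.8,-15.7,0],"yaw": 0,"jaw": 100},
    {"delta_pos": [11.8,-15.7,0],"yaw": 0,"jaw": 100},
    {"delta_pos": [11.8,-15.7,0],"yaw": 0,"jaw": 100}
  ]
}}

```text
clock: 2.7
eef_pos: [493.9, -72.8, 270.3]
tcp_rot: [3.141, 0.0, 0.14]
contact_force: [-0.0, -0.1, -0.3]
opening: 1.0
grasp_force: 0.0
```

Run:
```python
from h import *
p,d,K,T=shot("wrist");cv2.imwrite("pics/w1.png",p[...,::-1]);np.savez("w1.npz",p=p,d=d,K=K,T=T)
P=cloud(d,K,T)
s=r.sense();print(s['eef_pos'],s['tcp_rot'])
for t in("tray","lid"):
    for c in vision.cut_out("wrist",t)[:1]:
        m=c['region'];Q=P[m&(d>0)];print(t,c['conf'],c['uv'],m.sum(),Q.min(0).round(),Q.max(0).round())
        print(cv2.minAreaRect(np.argwhere(m)[:,::-1].astype(np.float32)))
        np.save(t+"_m.npy",m)
for t in("tray","tray_key","lid","lid_notch","rack"):
    for l in vision.landmark_of("wrist",t)[:1]: 
        u,v=np.round(l['uv']).astype(int);print(t,round(l['conf'],2),l['uv'],P[v,u].round(1))
# bed plane
Q=P[(p.min(-1)>150)&(d>0)&(P[...,2]>25)]
for _ in range(6):
    A=np.c_[Q[:,:2],np.ones(len(Q))];k=np.linalg.lstsq(A,Q[:,2],rcond=None)[0];e=Q[:,2]-A@k;Q=Q[abs(e)<max(2.5,2*e.std()*.7)]
print(len(Q),k,"tilt",np.degrees(np.arctan(np.hypot(*k[:2]))),"yaw",np.degrees(np.arctan2(-k[1],-k[0])))
```

```text
[493.95725702 -72.78521091 270.29562609] [3.14137725e+00 2.50733786e-04 1.39236677e-01]
tray 0.65 [256.9, 154.7] 6073 [ 453. -109.   -1.] [579. -29. 138.]
((254.5, 152.0), (106.0, 59.0), 90.0)
lid 0.6 [376.9, 162.2] 4523 [ 476. -264.   48.] [ 579. -183.  124.]
((380.8564453125, 160.06436157226562), (93.43399047851562, 53.831512451171875), 84.2894058227539)
tray 0.9 [253.3, 161.0] [505.7 -69.1  90.3]
tray_key 0.75 [250.5, 105.9] [565.7 -57.2  77.1]
lid 0.62 [374.3, 163.0] [ 521.8 -212.9   81.8]
lid_notch 0.6 [381.3, 197.8] [ 483.  -227.4   92.8]
rack 0.58 [306.1, 153.6] [ 518.6 -133.8   64.4]
15116 [-5.70095967e-01 -8.35907125e-02  3.49391056e+02] tilt 29.95018708949426 yaw 8.341593015977498
```

View pics/w1.png

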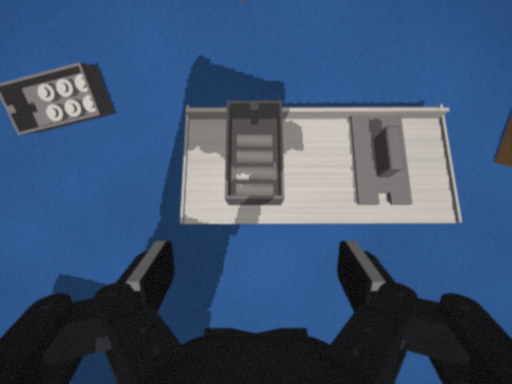

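```bash
cat >> h.py <<'E'
YR=.1456
E0=np.array([np.cos(YR),np.sin(YR),0]);EY=np.array([-np.sin(YR),np.cos(YR),0]);UZ=np.array([0,0,1.])
EX=E0*np.cos(np.pi/6)-UZ*.5; EZ=E0*.5+UZ*np.cos(np.pi/6)
def hitplane(u,v,n,c,K,T):
    a=T[:3,:3]@np.linalg.inv(K)@np.array([u,v,1.]);o=T[:3,3];return o+a*(c-n@o)/(n@a)
E
python3 - <<'E'
from h import *
f=np.load("w1.npz");K,T,d,p=f['K'],f['T'],f['d'],f['p'];P=cloud(d,K,T)
Q=P[(p.min(-1)>150)&(d>0)&(P[...,2]>25)];c=np.median(Q@EZ);print("bed offset",c,np.std(Q@EZ), "z at rack 509,-144:", (c-EZ[:2]@[509,-144])/EZ[2])
m=np.load("tray_m.npy");m=cv2.erode(m.astype(np.uint8),np.ones((5,5)))>0
C=np.array([hitplane(u,v,EZ,c+46,K,T) for u,v in((226,101),(283,101),(284,203),(226,203))])
print(C.round(1)); o=C.mean(0)-46*EZ;print("sides",np.linalg.norm(np.diff(C,axis=0),axis=1),"tray origin",o)
g=o+30*EZ;print("grasp pt z30",g)
m=np.load("lid_m.npy")
rr=cv2.boxPoints(cv2.minAreaRect(np.argwhere(m)[:,::-1].astype(np.float32)));print(rr)
C=np.array([hitplane(u,v,EZ,c+11,K,T) for u,v in((351,116),(398,118),(410,204),(357,204))])
print("lid sides",np.linalg.norm(np.diff(C,axis=0),axis=1),"origin",C.mean(0)-11*EZ)
r_=r.sense()
E
```

```text
bed offset 303.1134971477975 4.194775512518561 z at rack 509,-144: 71.30570636205712
[[ 567.3  -29.9   81.6]
 [ 576.2  -93.2   81.8]
 [ 476.3 -105.7  139.9]
 [ 468.   -46.6  139.7]]
sides [ 63.94505576 116.24106002  59.72768352] tray origin [499.1910439  -72.17043584  70.89214806]
grasp pt z30 [514.03232939 -69.99414424  96.87291017]
[[349.42575  116.25743 ]
 [402.99008  110.900986]
 [412.28714  203.87129 ]
 [358.7228   209.22774 ]]
lid sides [ 58.10136948 108.26067288  61.1361213 ] origin [ 521.70100765 -218.97140396   70.33038304]
```

The wrist view shows the tray rim at columns 226–283, rows 101–203, rib at the top (downhill). The lid is at (380,160) with its notch at (383,198), uphill. Going down on the tray now.

Call:
{"api": "play_rows", "payload": {
  "steps": [
    {"delta_pos": [2,0,3],"yaw": -0.006,"jaw": 100},
    {"delta_pos": [2,0,7],"yaw": -0.006,"jaw": 100},
    {"delta_pos": [2,0,10.5],"yaw": -0.006,"jaw": 100},
    {"delta_pos": [2,0,13.5],"yaw": -0.006,"jaw": 100},
    {"delta_pos": [2,0,16],"yaw": -0.006,"jaw": 100},
    {"delta_pos": [2,0,18],"yaw": -0.006,"jaw": 100},
    {"delta_pos": [2,0,19],"yaw": -0.006,"jaw": 100},
    {"delta_pos": [2,0,19.4],"yaw": -0.006,"jaw": 100}
  ]
}}

```text
clock: 3.9
eef_pos: [513.9, -68.7, 75.5]
tcp_rot: [-3.141, 0.001, 0.147]
contact_force: [-0.6, 0.4, 1.0]
opening: 1.002
grasp_force: 0.0
```

Call:
{"api": "play_rows", "payload": {
  "steps": [
    {"delta_pos": [0,0,0],"yaw": 0,"jaw": 90},
    {"delta_pos": [0,0,0],"yaw": 0,"jaw": 80},
    {"delta_pos": [0,0,0],"yaw": 0,"jaw": 75},
    {"delta_pos": [0,0,0],"yaw": 0,"jaw": 70},
    {"delta_pos": [0,0,0],"yaw": 0,"jaw": 65},
    {"delta_pos": [0,0,0],"yaw": 0,"jaw": 60},
    {"delta_pos": [0,0,0],"yaw": 0,"jaw": 50},
    {"delta_pos": [0,0,0],"yaw": 0,"jaw": 50}
  ],
  "grip_force": 50
}}

```text
clock: 4.7
eef_pos: [515.3, -68.9, 77.3]
tcp_rot: [3.141, -0.002, 0.147]
contact_force: [0.6, 1.3, 6.6]
opening: 0.719
grasp_force: 57.4
```

Call:
{"api": "play_rows", "payload": {
  "steps": [
    {"delta_pos": [0,0,-0.5],"yaw": 0,"jaw": 50},
    {"delta_pos": [0,0,-1.5],"yaw": 0,"jaw": 50},
    {"delta_pos": [0,0,-3],"yaw": 0,"jaw": 50},
    {"delta_pos": [0,0,-5],"yaw": 0,"jaw": 50},
    {"delta_pos": [0,0,-7.5],"yaw": 0,"jaw": 50},
    {"delta_pos": [0,0,-10],"yaw": 0,"jaw": 50},
    {"delta_pos": [0,0,-11.5],"yaw": 0,"jaw": 50},
    {"delta_pos": [0,0,-12],"yaw": 0,"jaw": 50}
  ]
}}

```text
clock: 5.5
eef_pos: [515.0, -68.9, 198.5]
tcp_rot: [3.141, -0.003, 0.147]
contact_force: [0.5, 0.8, -2.3]
opening: 0.721
grasp_force: 56.5
```

Run:
```python
from h import *
go(370,310,150,1.92)
p,d,K,T=shot("wrist");cv2.imwrite("pics/w2.png",p[...,::-1])
p,d,K,T=shot("top");P=cloud(d,K,T);np.savez("top2.npz",p=p,d=d)
s=r.sense();print(s['contact_force'],s['wrist_torque'],s['opening'],s['grasp_force'])
```

```text
t 5.5 tcp [515.  -68.9 198.5] rot [ 3.141e+00 -3.000e-03  1.470e-01] -> delta cm [ -8.82 -39.6    4.79] turn -1.773 q [-0.14  0.22  1.89 -0.    1.02  1.29]
[ 0.82023761 -0.01766952 -2.8367363 ] [-0.01776875  0.01138165 -0.07079498] 0.7172738682545035 56.484240889549255
```

View pics/w2.png

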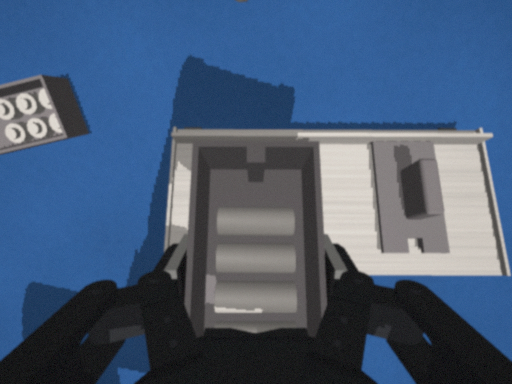

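The wrist view shows the tray held square between the fingers (columns 190–322), still tilted with the rib end down, and the lid undisturbed at (410,200). I'll carry it to a free bench spot to level it.

Call:
{"api": "play_rows", "payload": {
  "steps": [
    {"delta_pos": [-0.5,-2,0],"yaw": -0.1,"jaw": 50},
    {"delta_pos": [-1.2,-5,0],"yaw": -0.23,"jaw": 50},
    {"delta_pos": [-2,-8,0],"yaw": -0.36,"jaw": 50},
    {"delta_pos": [-2.8,-11.5,0],"yaw": -0.49,"jaw": 50},
    {"delta_pos": [-3.6,-15,0],"yaw": -0.62,"jaw": 50},
    {"delta_pos": [-4.4,-18.5,0],"yaw": -0.75,"jaw": 50},
    {"delta_pos": [-5.2,-22,0],"yaw": -0.88,"jaw": 50},
    {"delta_pos": [-6,-25,0],"yaw": -1,"jaw": 50}
  ]
}}

```text
clock: 6.4
eef_pos: [416.9, 170.9, 195.2]
tcp_rot: [-3.14, 0.001, 1.152]
contact_force: [0.8, 0.2, -2.8]
opening: 0.715
grasp_force: 56.5
```

Run:
```python
from h import *
go(370,310,100,1.92)
```

```text
t 6.4 tcp [416.9 170.9 195.2] rot [-3.140e+00  1.000e-03  1.152e+00] -> delta cm [10.81 -9.92  9.52] turn -0.768 q [0.39 0.12 2.03 0.   0.99 0.8 ]
```

Call:
{"api": "play_rows", "payload": {
  "steps": [
    {"delta_pos": [1.8,-1.6,0.8],"yaw": -0.12,"jaw": 50},
    {"delta_pos": [4,-3.6,2.4],"yaw": -0.24,"jaw": 50},
    {"delta_pos": [6.2,-5.6,4.4],"yaw": -0.36,"jaw": 50},
    {"delta_pos": [8.2,-7.6,6.6],"yaw": -0.48,"jaw": 50},
    {"delta_pos": [9.8,-9,8.8],"yaw": -0.6,"jaw": 50},
    {"delta_pos": [10.8,-9.9,10.8],"yaw": -0.7,"jaw": 50},
    {"delta_pos": [10.8,-9.9,12],"yaw": -0.77,"jaw": 50},
    {"delta_pos": [10.8,-9.9,12.5],"yaw": -0.77,"jaw": 50}
  ]
}}

```text
clock: 7.2
eef_pos: [371.0, 308.2, 69.2]
tcp_rot: [-3.138, 0.001, 1.919]
contact_force: [-0.0, 0.7, -3.0]
opening: 0.718
grasp_force: 56.4
```

Call:
{"api": "play_rows", "payload": {
  "steps": [
    {"delta_pos": [0,0,0.8],"yaw": 0,"jaw": 50},
    {"delta_pos": [0,0,1.6],"yaw": 0,"jaw": 50},
    {"delta_pos": [0,0,2.4],"yaw": 0,"jaw": 50},
    {"delta_pos": [0,0,3],"yaw": 0,"jaw": 50},
    {"delta_pos": [0,0,3.4],"yaw": 0,"jaw": 50},
    {"delta_pos": [0,0,3.8],"yaw": 0,"jaw": 50},
    {"delta_pos": [0,0,4.1],"yaw": 0,"jaw": 50},
    {"delta_pos": [0,0,4.4],"yaw": 0,"jaw": 50}
  ],
  "grip_force": 25
}}

```text
clock: 8.0
eef_pos: [373.5, 307.7, 29.7]
tcp_rot: [3.141, 0.002, 1.918]
contact_force: [-0.3, -28.1, 63.2]
opening: 0.723
grasp_force: 64.1
```

Call:
{"api": "play_rows", "payload": {
  "steps": [
    {"delta_pos": [0,0,-0.4],"yaw": 0,"jaw": 50},
    {"delta_pos": [0,0,-0.6],"yaw": 0,"jaw": 50},
    {"delta_pos": [0,0,-0.6],"yaw": 0,"jaw": 50},
    {"delta_pos": [0,0,-0.6],"yaw": 0,"jaw": 50},
    {"delta_pos": [0,0,-0.6],"yaw": 0,"jaw": 50},
    {"delta_pos": [0,0,-0.6],"yaw": 0,"jaw": 50},
    {"delta_pos": [0,0,-0.6],"yaw": 0,"jaw": 50},
    {"delta_pos": [0,0,-0.6],"yaw": 0,"jaw": 50}
  ],
  "grip_force": 20
}}

```text
clock: 8.8
eef_pos: [372.6, 308.9, 33.2]
tcp_rot: [-3.141, 0.0, 1.917]
contact_force: [-0.3, 0.4, -3.8]
opening: 0.717
grasp_force: 57.2
```

Run:
```python
from h import *
go(370,310,100,1.92);s=r.sense();print(s['contact_force'],s['wrist_torque'],s['grasp_force'])
p,d,K,T=shot("wrist");cv2.imwrite("pics/w3.png",p[...,::-1])
```

```text
t 8.8 tcp [372.6 308.9  33.2] rot [-3.141  0.     1.917] -> delta cm [ 0.19 -0.21 -6.68] turn -0.003 q [ 0.69  0.43  2.07 -0.    0.63  0.34]
[-0.3188615   0.41974805 -3.76387837] [ 0.03743979 -0.04097258  0.03829561] 57.206679582595825
```

View pics/w3.png

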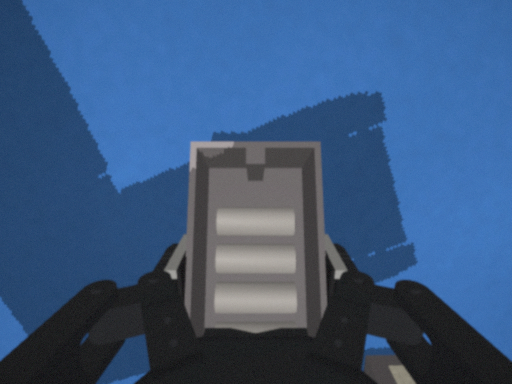

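The tray is held unchanged (rim rows 143–330) and hasn't turned: the grip stayed near 57 N. I'll ease the jaws by position while it touches the bench.

Call:
{"api": "play_rows", "payload": {
  "steps": [
    {"delta_pos": [0,0,0.1],"yaw": 0,"jaw": 70},
    {"delta_pos": [0,0,0.2],"yaw": 0,"jaw": 70.5},
    {"delta_pos": [0,0,0.2],"yaw": 0,"jaw": 71},
    {"delta_pos": [0,0,0.2],"yaw": 0,"jaw": 71},
    {"delta_pos": [0,0,0.2],"yaw": 0,"jaw": 71.3},
    {"delta_pos": [0,0,0.2],"yaw": 0,"jaw": 71.3},
    {"delta_pos": [0,0,0.2],"yaw": 0,"jaw": 71.3},
    {"delta_pos": [0,0,0.2],"yaw": 0,"jaw": 71.3}
  ],
  "grip_force": 20
}}

```text
clock: 9.65
eef_pos: [372.6, 308.9, 31.3]
tcp_rot: [-3.142, -0.0, 1.917]
contact_force: [0.1, 0.4, -3.2]
opening: 0.717
grasp_force: 57.2
```

Call:
{"api": "play_rows", "payload": {
  "steps": [
    {"delta_pos": [0,0,0.1],"yaw": 0,"jaw": 71.6},
    {"delta_pos": [0,0,0.1],"yaw": 0,"jaw": 71.6},
    {"delta_pos": [0,0,0.1],"yaw": 0,"jaw": 71.9},
    {"delta_pos": [0,0,0.1],"yaw": 0,"jaw": 71.9},
    {"delta_pos": [0,0,0.1],"yaw": 0,"jaw": 72.1},
    {"delta_pos": [0,0,0.1],"yaw": 0,"jaw": 72.1},
    {"delta_pos": [0,0,0.1],"yaw": 0,"jaw": 72.3},
    {"delta_pos": [0,0,0.1],"yaw": 0,"jaw": 72.3}
  ],
  "grip_force": 20
}}

```text
clock: 10.45
eef_pos: [372.7, 309.0, 30.3]
tcp_rot: [3.141, -0.0, 1.917]
contact_force: [0.2, 0.3, -0.9]
opening: 0.72
grasp_force: 17.8
```

Call:
{"api": "play_rows", "payload": {
  "steps": [
    {"delta_pos": [0,0,0.2],"yaw": 0,"jaw": 72.3},
    {"delta_pos": [0,0,0.4],"yaw": 0,"jaw": 72.3},
    {"delta_pos": [0,0,0.6],"yaw": 0,"jaw": 72.3},
    {"delta_pos": [0,0,0.8],"yaw": 0,"jaw": 72.3},
    {"delta_pos": [0,0,1.0],"yaw": 0,"jaw": 72.3},
    {"delta_pos": [0,0,1.2],"yaw": 0,"jaw": 72.3},
    {"delta_pos": [0,0,1.4],"yaw": 0,"jaw": 72.3},
    {"delta_pos": [0,0,1.4],"yaw": 0,"jaw": 72.3}
  ],
  "grip_force": 20
}}

```text
clock: 11.25
eef_pos: [373.1, 307.5, 17.2]
tcp_rot: [-3.141, 0.002, 1.918]
contact_force: [2.2, -11.4, 17.8]
opening: 0.722
grasp_force: 19.9
```

Run:
```python
from h import *
go(370,310,100,1.92);s=r.sense();print(s['contact_force'],s['wrist_torque'],s['grasp_force'])
p,d,K,T=shot("wrist");cv2.imwrite("pics/w4.png",p[...,::-1])
P=cloud(d,K,T)
for u,v in((192,180),(192,230),(322,180),(322,230),(255,143),(255,146),(255,149)): print(u,v,P[v,u].round(1))
```

```text
t 11.25 tcp [373.1 307.5  17.2] rot [-3.141e+00  2.000e-03  1.918e+00] -> delta cm [ 0.32 -0.21 -8.28] turn -0.002 q [ 0.69  0.46  2.08 -0.    0.6   0.34]
[  2.15792194 -11.44202662  17.82872704] [-1.52278849 -0.11234905  0.09615297] 19.92798686027527
192 180 [332.1 338.7  40.7]
192 230 [339.2 318.6  46.5]
322 180 [384.3 358.8  45.1]
322 230 [390.9 340.   51.8]
255 143 [354.4 358.   -1.2]
255 146 [354.9 356.6   0.7]
255 149 [355.6 354.9  -0.6]
```

Call:
{"api": "play_rows", "payload": {
  "steps": [
    {"delta_pos": [0,0,0.2],"yaw": 0,"jaw": 72.3},
    {"delta_pos": [0,0,0.4],"yaw": 0,"jaw": 72.3},
    {"delta_pos": [0,0,0.6],"yaw": 0,"jaw": 72.4},
    {"delta_pos": [0,0,0.6],"yaw": 0,"jaw": 72.8},
    {"delta_pos": [0,0,0.6],"yaw": 0,"jaw": 74},
    {"delta_pos": [0,0,0.6],"yaw": 0,"jaw": 76},
    {"delta_pos": [0,0,0.6],"yaw": 0,"jaw": 85},
    {"delta_pos": [0,0,0.6],"yaw": 0,"jaw": 100}
  ],
  "grip_force": 20
}}

```text
clock: 12.1
eef_pos: [372.5, 309.0, 10.2]
tcp_rot: [-3.141, 0.0, 1.917]
contact_force: [-0.5, 0.3, -1.0]
opening: 0.993
grasp_force: 0.0
```

Call:
{"api": "play_rows", "payload": {
  "steps": [
    {"delta_pos": [0,0,0],"yaw": 0,"jaw": 100},
    {"delta_pos": [0,0,-3],"yaw": 0,"jaw": 100},
    {"delta_pos": [0,0,-7],"yaw": 0,"jaw": 100},
    {"delta_pos": [0,0,-11],"yaw": 0,"jaw": 100},
    {"delta_pos": [0,0,-14],"yaw": 0,"jaw": 100},
    {"delta_pos": [0,0,-15],"yaw": 0,"jaw": 100},
    {"delta_pos": [0,0,-15],"yaw": 0,"jaw": 100},
    {"delta_pos": [0,0,-15],"yaw": 0,"jaw": 100}
  ]
}}

```text
clock: 12.9
eef_pos: [372.0, 308.5, 159.2]
tcp_rot: [-3.14, 0.0, 1.917]
contact_force: [-0.2, -0.7, -0.8]
opening: 0.998
grasp_force: 0.0
```

Run:
```python
from h import *
go(535,190,160,1.92)
p,d,K,T=shot("wrist");cv2.imwrite("pics/w5.png",p[...,::-1]);np.savez("w5.npz",p=p,d=d,K=K,T=T)
```

```text
t 12.9 tcp [372.  308.5 159.2] rot [-3.14   0.     1.917] -> delta cm [-16.68  11.31  -0.08] turn -0.003 q [0.69 0.22 2.   0.   0.92 0.34]
```

View pics/w5.png

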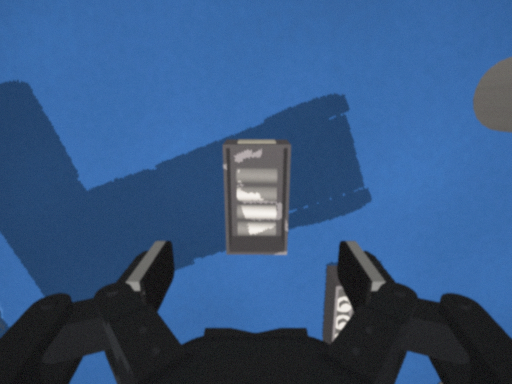

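The tray stands flat on the bench: rim at columns 224–291, rows 143–253, with its card on the top (+x) end. Now the same view over the base tray.

Call:
{"api": "play_rows", "payload": {
  "steps": [
    {"delta_pos": [-2.8,2,0],"yaw": 0,"jaw": 100},
    {"delta_pos": [-6.2,4.4,0],"yaw": 0,"jaw": 100},
    {"delta_pos": [-9.8,6.9,0],"yaw": 0,"jaw": 100},
    {"delta_pos": [-13,9.2,0],"yaw": 0,"jaw": 100},
    {"delta_pos": [-15.4,10.8,0],"yaw": 0,"jaw": 100},
    {"delta_pos": [-16.8,11.8,0],"yaw": 0,"jaw": 100},
    {"delta_pos": [-16.8,11.8,0],"yaw": 0,"jaw": 100},
    {"delta_pos": [-16.8,11.8,0],"yaw": 0,"jaw": 100}
  ]
}}

```text
clock: 13.75
eef_pos: [539.5, 191.0, 159.1]
tcp_rot: [-3.139, -0.0, 1.916]
contact_force: [-0.1, -0.1, 0.2]
opening: 0.994
grasp_force: 0.0
```

```bash
cat >> h.py <<'E'
def fitrim(p,d,K,T,th,zr=46,guess=None):
    "fit the 112x62 rim rectangle at height zr to the above-bench dark region: mask of dark grey pixels"
    hsv=cv2.cvtColor(p,cv2.COLOR_RGB2HSV);m=((hsv[...,1]<th)).astype(np.uint8)
    return m
E
python3 - <<'E'
from h import *
s=r.sense();print(s['eef_pos'],s['tcp_rot'])
p,d,K,T=shot("wrist");cv2.imwrite("pics/w6.png",p[...,::-1]);np.savez("w6.npz",p=p,d=d,K=K,T=T)
a=cv2.imread("pics/w5.png")[120:275,195:320];b=cv2.imread("pics/w6.png")[100:300,160:350]
o=np.zeros((600,800,3),np.uint8);a=cv2.resize(a,None,fx=2.9,fy=2.9);b=cv2.resize(b,None,fx=2.3,fy=2.3)
o[:a.shape[0],:a.shape[1]]=a;o[:b.shape[0],363:363+b.shape[1]]=b;cv2.imwrite("pics/ab.png",o)
for t in("base_tray","base_key"):
    for l in vision.landmark_of("wrist",t)[:1]: print(t,l)
E
```

```text
[539.45265912 190.96476627 159.12155973] [-3.13917519e+00 -3.87275701e-04  1.91622587e+00]
base_tray {'uv': [252.8, 174.2], 'conf': 0.68}
base_key {'uv': [255.3, 130.5], 'conf': 0.65}
```

View pics/ab.png

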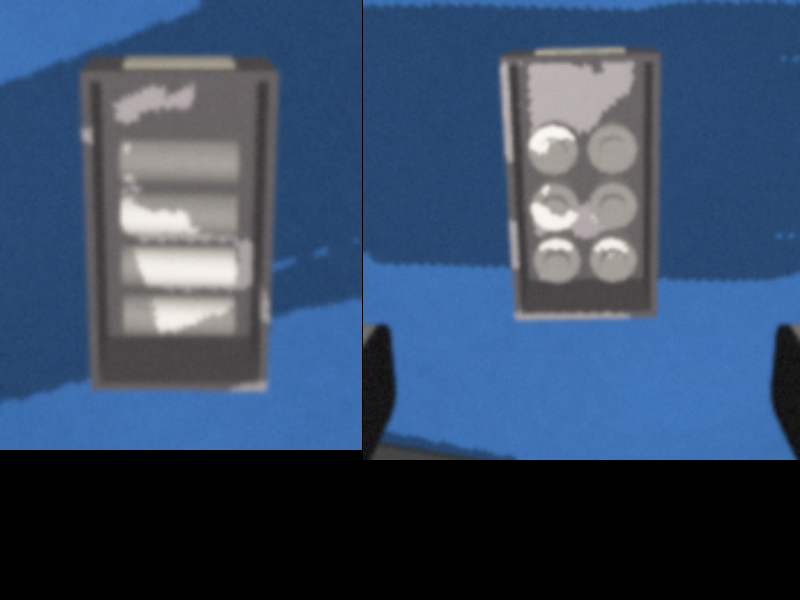

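```bash
cat > fit.py <<'E'
from h import *
from scipy.optimize import minimize
def box(x0,x1,y0,y1,z0,z1): return np.array([[x,y,z] for x in(x0,x1) for y in(y0,y1) for z in(z0,z1)],float)
TRAY=np.r_[box(-56,56,-31,31,6,46),box(-51,51,-26,26,0,6)]
def proj(X,K,T):
    c=(X-T[:3,3])@T[:3,:3];return (c[:,:2]/c[:,2:])*[K[0,0],K[1,1]]+K[:2,2]
def mask(p,roi):
    s=cv2.cvtColor(cv2.GaussianBlur(p,(3,3),0),cv2.COLOR_RGB2HSV)[...,1]
    m=(s<110).astype(np.uint8);z=np.zeros_like(m);u0,v0,u1,v1=roi;z[v0:v1,u0:u1]=m[v0:v1,u0:u1]
    n,l,st,_=cv2.connectedComponentsWithStats(z);k=1+np.argmax(st[1:,4]);c,_=cv2.findContours((l==k).astype(np.uint8),0,2)
    z[:]=0;cv2.drawContours(z,c,-1,1,-1);return z,st[k]
S=8
def fit(m,K,T,x0,X=TRAY,z0=0):
    M=cv2.resize(m,None,fx=S,fy=S,interpolation=cv2.INTER_LINEAR) if False else (cv2.resize(m.astype(np.float32),None,fx=S,fy=S,interpolation=cv2.INTER_LINEAR)>.5).astype(np.uint8)
    def cost(q):
        c,s=np.cos(q[2]/100),np.sin(q[2]/100);W=X@np.array([[c,-s,0],[s,c,0],[0,0,1]]).T+[q[0],q[1],z0]
        h=cv2.convexHull(((proj(W,K,T)+.5)*S-.5).astype(np.float32));im=np.zeros_like(M);cv2.fillConvexPoly(im,np.round(h).astype(np.int32),1)
        return float((im!=M).sum())/S/S
    x0=[x0[0],x0[1],x0[2]*100];o=minimize(cost,x0,method="Nelder-Mead",options=dict(initial_simplex=np.array(x0)+np.array([[0,0,0],[6,0,0],[0,6,0],[0,0,6]]),xatol=.03,fatol=.1))
    return o.x/[1,1,100],o.fun
E
python3 - <<'E'
from fit import *
for n,roi,g in(("w5",(200,120,315,275),(366,315,1.9)),("w6",(205,105,305,250),(530,215,1.95))):
    f=np.load(n+".npz");m,st=mask(f['p'],roi);q,e=fit(m,f['K'],f['T'],g);print(n,st,q.round(3),"mismatch px",e,"area",m.sum())
go(0,0,0,0)
E
```

```text
w5 [ 222  138   70  117 7640] [377.9   294.09    1.914] mismatch px 186.0 area 7640
w6 [ 219  119   71  121 7973] [538.131 193.394   1.937] mismatch px 253.34375 area 7973
t 13.9 tcp [539.4 191.6 160. ] rot [-3.141 -0.     1.918] -> delta cm [  0.33 -57.23  16.05] turn 1.918 q [ 0.34  0.35  1.81  0.    0.98 -0.01]
```

Call:
{"api": "play_rows", "payload": {
  "steps": [
    {"delta_pos": [2.8,-2,0],"yaw": 0,"jaw": 100},
    {"delta_pos": [6.2,-4.8,0],"yaw": 0,"jaw": 100},
    {"delta_pos": [9.8,-7.5,0],"yaw": 0,"jaw": 100},
    {"delta_pos": [13,-10,0],"yaw": 0,"jaw": 100},
    {"delta_pos": [15.1,-11.7,2],"yaw": 0,"jaw": 100},
    {"delta_pos": [15.1,-11.7,5],"yaw": 0,"jaw": 100},
    {"delta_pos": [15.1,-11.7,8],"yaw": 0,"jaw": 100},
    {"delta_pos": [15.1,-11.7,9],"yaw": 0,"jaw": 100}
  ]
}}

```text
clock: 14.7
eef_pos: [377.0, 292.9, 68.4]
tcp_rot: [-3.138, 0.001, 1.919]
contact_force: [0.1, 0.7, 0.3]
opening: 0.997
grasp_force: 0.0
```

Run:
```python
from fit import *
go(377.9,294.1,11,1.917)
```

```text
t 14.7 tcp [377.  292.9  68.4] rot [-3.138e+00  1.000e-03  1.919e+00] -> delta cm [0.09 0.14 5.74] turn 0.002 q [0.66 0.36 2.07 0.   0.71 0.31]
```

Call:
{"api": "play_rows", "payload": {
  "steps": [
    {"delta_pos": [0.1,0.1,2],"yaw": 0,"jaw": 100},
    {"delta_pos": [0.1,0.1,4],"yaw": 0,"jaw": 100},
    {"delta_pos": [0.1,0.1,5.3],"yaw": 0,"jaw": 100},
    {"delta_pos": [0.1,0.1,5.8],"yaw": 0,"jaw": 90},
    {"delta_pos": [0.1,0.1,5.8],"yaw": 0,"jaw": 80},
    {"delta_pos": [0.1,0.1,5.8],"yaw": 0,"jaw": 74},
    {"delta_pos": [0.1,0.1,5.8],"yaw": 0,"jaw": 71},
    {"delta_pos": [0.1,0.1,5.8],"yaw": 0,"jaw": 65}
  ],
  "grip_force": 40
}}

```text
clock: 15.5
eef_pos: [379.9, 294.6, 13.1]
tcp_rot: [3.141, -0.0, 1.917]
contact_force: [-3.4, -1.1, 8.1]
opening: 0.716
grasp_force: 45.1
```

Call:
{"api": "play_rows", "payload": {
  "steps": [
    {"delta_pos": [0,0,0],"yaw": 0,"jaw": 60},
    {"delta_pos": [0,0,0],"yaw": 0,"jaw": 60},
    {"delta_pos": [0,0,-0.5],"yaw": 0,"jaw": 60},
    {"delta_pos": [0,0,-2],"yaw": 0,"jaw": 60},
    {"delta_pos": [0,0,-5],"yaw": 0,"jaw": 60},
    {"delta_pos": [0,0,-8],"yaw": 0,"jaw": 60},
    {"delta_pos": [0,0,-10],"yaw": 0,"jaw": 60},
    {"delta_pos": [0,0,-10],"yaw": 0,"jaw": 60}
  ]
}}

```text
clock: 16.3
eef_pos: [381.7, 295.8, 115.1]
tcp_rot: [3.136, -0.002, 1.917]
contact_force: [-0.2, 0.4, -2.8]
opening: 0.722
grasp_force: 45.2
```

Run:
```python
from fit import *
go(537.5,193.2,112,1.94)
```

```text
t 16.3 tcp [381.7 295.8 115.1] rot [ 3.136e+00 -2.000e-03  1.917e+00] -> delta cm [-14.94  11.18   0.35] turn -0.023 q [ 0.66  0.29  2.04 -0.    0.81  0.31]
```

Run:
```python
from fit import *
for i in range(3):
    p,d,K,T=shot("wrist");go(537.5,193.2,112,1.94)
np.savez("w7.npz",p=p,d=d,K=K,T=T);P=cloud(d,K,T)
K2=R.from_euler('xyz',r.sense()['tcp_rot']).as_matrix()
cv2.imwrite("pics/w7.png",p[...,::-1])
```

```text
t 16.35 tcp [380.8 295.2 113.5] rot [ 3.138e+00 -1.000e-03  1.917e+00] -> delta cm [-14.91  11.28   0.17] turn -0.023 q [ 0.66  0.29  2.04 -0.    0.81  0.31]
t 16.4 tcp [380.  294.6 112.3] rot [ 3.141 -0.     1.917] -> delta cm [-14.88  11.38   0.04] turn -0.023 q [ 0.66  0.29  2.04 -0.    0.81  0.31]
t 16.45 tcp [379.5 294.2 111.6] rot [-3.141  0.     1.917] -> delta cm [-14.86  11.44  -0.05] turn -0.023 q [ 0.66  0.29  2.04 -0.    0.81  0.31]
```

View pics/w7.png

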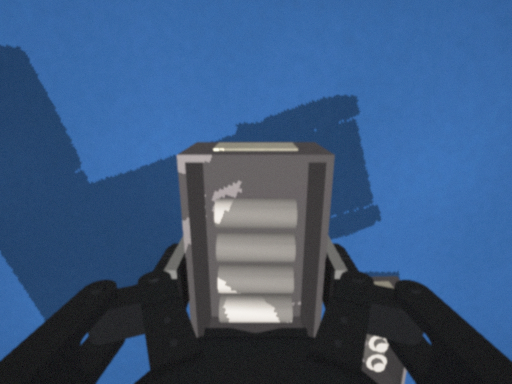

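The tray hangs level and centred: its front rim is at row 155, as predicted for zero offset. Carrying it over the base.

Call:
{"api": "play_rows", "payload": {
  "steps": [
    {"delta_pos": [-1.5,1.2,0],"yaw": -0.005,"jaw": 60},
    {"delta_pos": [-4.5,3.5,0],"yaw": -0.01,"jaw": 60},
    {"delta_pos": [-8,6.2,0],"yaw": -0.02,"jaw": 60},
    {"delta_pos": [-11.5,8.9,0],"yaw": -0.023,"jaw": 60},
    {"delta_pos": [-14,10.8,0],"yaw": -0.023,"jaw": 60},
    {"delta_pos": [-14.9,11.5,0],"yaw": -0.023,"jaw": 60},
    {"delta_pos": [-14.9,11.5,0],"yaw": -0.023,"jaw": 60},
    {"delta_pos": [-14.9,11.5,0],"yaw": -0.023,"jaw": 60}
  ]
}}

```text
clock: 17.25
eef_pos: [537.0, 193.4, 111.0]
tcp_rot: [-3.139, -0.0, 1.94]
contact_force: [-0.9, 0.0, -4.4]
opening: 0.722
grasp_force: 44.9
```

Call:
{"api": "play_rows", "payload": {
  "steps": [
    {"delta_pos": [0,0,0.5],"yaw": 0,"jaw": 60},
    {"delta_pos": [0,0,1.5],"yaw": 0,"jaw": 60},
    {"delta_pos": [0,0,3],"yaw": 0,"jaw": 60},
    {"delta_pos": [0,0,4],"yaw": 0,"jaw": 60},
    {"delta_pos": [0,0,4],"yaw": 0,"jaw": 60},
    {"delta_pos": [0,0,4],"yaw": 0,"jaw": 60},
    {"delta_pos": [0,0,4],"yaw": 0,"jaw": 60},
    {"delta_pos": [0,0,4],"yaw": 0,"jaw": 60}
  ]
}}

```text
clock: 18.05
eef_pos: [539.0, 193.5, 72.8]
tcp_rot: [3.141, 0.0, 1.94]
contact_force: [1.0, 0.4, -4.1]
opening: 0.72
grasp_force: 45.0
```

Run:
```python
from fit import *
for i in range(2):
    p,d,K,T=shot("wrist");go(537.5,193.2,52,1.94)
print(r.sense()['contact_force'])
```

```text
t 18.1 tcp [539.  193.5  72.8] rot [3.141 0.    1.94 ] -> delta cm [ 0.03 -0.15  2.08] turn -0.0 q [ 0.34  0.47  1.87  0.    0.8  -0.03]
t 18.15 tcp [539.  193.5  72.7] rot [ 3.141 -0.     1.94 ] -> delta cm [ 0.03 -0.15  2.07] turn -0.0 q [ 0.34  0.47  1.87  0.    0.8  -0.03]
[ 0.44981904  0.10296713 -2.75582895]
```

Call:
{"api": "play_rows", "payload": {
  "steps": [
    {"delta_pos": [0,-0.12,0],"yaw": 0,"jaw": 60},
    {"delta_pos": [0,-0.12,0.3],"yaw": 0,"jaw": 60},
    {"delta_pos": [0,-0.12,0.6],"yaw": 0,"jaw": 60},
    {"delta_pos": [0,-0.12,0.9],"yaw": 0,"jaw": 60},
    {"delta_pos": [0,-0.12,1.2],"yaw": 0,"jaw": 60},
    {"delta_pos": [0,-0.12,1.4],"yaw": 0,"jaw": 60},
    {"delta_pos": [0,-0.12,1.55],"yaw": 0,"jaw": 60},
    {"delta_pos": [0,-0.12,1.55],"yaw": 0,"jaw": 60}
  ]
}}

```text
clock: 18.95
eef_pos: [537.4, 192.9, 56.5]
tcp_rot: [-3.141, -0.0, 1.94]
contact_force: [-0.8, 1.2, -3.5]
opening: 0.718
grasp_force: 45.0
```

Call:
{"api": "play_rows", "payload": {
  "steps": [
    {"delta_pos": [0,0,0.1],"yaw": 0,"jaw": 60},
    {"delta_pos": [0,0,0.2],"yaw": 0,"jaw": 60},
    {"delta_pos": [0,0,0.3],"yaw": 0,"jaw": 60},
    {"delta_pos": [0,0,0.35],"yaw": 0,"jaw": 60},
    {"delta_pos": [0,0,0.4],"yaw": 0,"jaw": 60},
    {"delta_pos": [0,0,0.45],"yaw": 0,"jaw": 60},
    {"delta_pos": [0,0,0.45],"yaw": 0,"jaw": 60},
    {"delta_pos": [0,0,0.45],"yaw": 0,"jaw": 60}
  ]
}}

```text
clock: 19.75
eef_pos: [537.5, 192.9, 53.1]
tcp_rot: [-3.142, -0.0, 1.94]
contact_force: [-3.3, -1.1, 7.3]
opening: 0.718
grasp_force: 46.3
```

Call:
{"api": "play_rows", "payload": {
  "steps": [
    {"delta_pos": [0,0,0],"yaw": 0,"jaw": 71.8},
    {"delta_pos": [0,0,0],"yaw": 0,"jaw": 72.5},
    {"delta_pos": [0,0,0],"yaw": 0,"jaw": 74},
    {"delta_pos": [0,0,0],"yaw": 0,"jaw": 80},
    {"delta_pos": [0,0,0],"yaw": 0,"jaw": 90},
    {"delta_pos": [0,0,0],"yaw": 0,"jaw": 100},
    {"delta_pos": [0,0,0],"yaw": 0,"jaw": 100},
    {"delta_pos": [0,0,0],"yaw": 0,"jaw": 100}
  ]
}}

```text
clock: 20.55
eef_pos: [537.5, 193.0, 52.2]
tcp_rot: [-3.142, 0.0, 1.94]
contact_force: [0.6, 0.4, -0.3]
opening: 1.001
grasp_force: 0.0
```

Call:
{"api": "play_rows", "payload": {
  "steps": [
    {"delta_pos": [0,0,-1],"yaw": 0,"jaw": 100},
    {"delta_pos": [0,0,-4],"yaw": 0,"jaw": 100},
    {"delta_pos": [0,0,-8],"yaw": 0,"jaw": 100},
    {"delta_pos": [0,0,-12],"yaw": 0,"jaw": 100},
    {"delta_pos": [0,0,-14.5],"yaw": 0,"jaw": 100},
    {"delta_pos": [0,0,-14.5],"yaw": 0,"jaw": 100},
    {"delta_pos": [0,0,-14.5],"yaw": 0,"jaw": 100},
    {"delta_pos": [0,0,-14.5],"yaw": 0,"jaw": 100}
  ]
}}

```text
clock: 21.35
eef_pos: [536.7, 192.7, 196.4]
tcp_rot: [-3.14, -0.0, 1.94]
contact_force: [-0.4, 0.1, -0.4]
opening: 0.998
grasp_force: 0.0
```

Run:
```python
from fit import *
p,d,K,T=shot("wrist");p,d,K,T=shot("wrist");np.savez("w8.npz",p=p,d=d,K=K,T=T);cv2.imwrite("pics/w8.png",p[...,::-1])
s=r.sense();print(s['clock'],s['eef_pos'],s['tcp_rot'],s['qpos'].round(2))
m,st=mask(p,(200,90,325,275));X=np.r_[TRAY,TRAY+[0,0,40]]
q,e=fit(m,K,T,(536,195,1.94),X);print(st,m.sum(),q.round(3),e)
P=cloud(d,K,T)
# rim heights from depth along fitted rim
c,s_=np.cos(q[2]),np.sin(q[2])
for x,y in((54.5,20),(54.5,-20),(30,29.5),(30,-29.5),(-30,29.5),(-30,-29.5),(-54.5,15),(-54.5,-15)):
    w=np.array([[q[0]+c*x-s_*y,q[1]+s_*x+c*y,86]]);u=proj(w,K,T)[0];uu,vv=np.round(u).astype(int);z=P[vv-1:vv+2,uu-1:uu+2,2];print((x,y),u.round(),np.median(z).round(1),z.max().round(1))
```

```text
21.45 [536.72654979 192.65307957 196.01731827] [-3.13927985e+00 -5.61318923e-05  1.93975177e+00] [ 0.34  0.31  1.79 -0.    1.05 -0.03]
[ 221  120   72  123 8235] 8235 [537.476 192.599   1.935] 258.578125
(54.5, 20) [234. 129.] 86.3 87.6
(54.5, -20) [280. 129.] 86.5 87.4
(30, 29.5) [224. 156.] 85.9 86.7
(30, -29.5) [289. 157.] 86.3 86.9
(-30, 29.5) [226. 218.] 86.2 87.4
(-30, -29.5) [287. 218.] 86.5 87.2
(-54.5, 15) [241. 241.] 86.3 86.9
(-54.5, -15) [271. 241.] 86.5 87.0
```

View pics/w8.png

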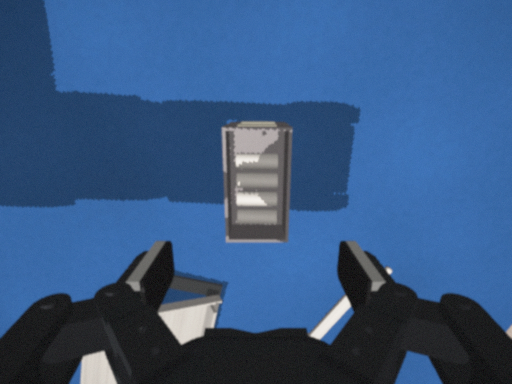

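The wrist view shows the stack at columns 222–291, rows 120–242. The depth puts the rim at 86 mm all round, so it is home and level. Next the lid.

Call:
{"api": "play_rows", "payload": {
  "steps": [
    {"delta_pos": [-1.5,-0.6,-0.5],"yaw": -0.1,"jaw": 100},
    {"delta_pos": [-4.5,-1.7,-1],"yaw": -0.22,"jaw": 100},
    {"delta_pos": [-8.5,-3.2,-2],"yaw": -0.35,"jaw": 100},
    {"delta_pos": [-12.5,-4.7,-3],"yaw": -0.48,"jaw": 100},
    {"delta_pos": [-16.5,-6.2,-3.4],"yaw": -0.61,"jaw": 100},
    {"delta_pos": [-20.5,-7.7,-3.4],"yaw": -0.74,"jaw": 80},
    {"delta_pos": [-24.5,-9.2,-3.4],"yaw": -0.87,"jaw": 70},
    {"delta_pos": [-28.5,-10.7,-3.4],"yaw": -1.0,"jaw": 60}
  ]
}}

```text
clock: 22.25
eef_pos: [539.8, -113.1, 230.4]
tcp_rot: [3.142, -0.002, 2.945]
contact_force: [0.4, 0.1, -0.2]
opening: 0.601
grasp_force: 0.0
```

Run:
```python
from fit import *
go(540.5,-216,230,3.287)
```

```text
t 22.25 tcp [ 539.8 -113.1  230.4] rot [ 3.142e+00 -2.000e-03  2.945e+00] -> delta cm [ -2.07 -10.08   0.03] turn -0.342 q [-0.21  0.24  1.79  0.    1.11 -1.58]
```

Call:
{"api": "play_rows", "payload": {
  "steps": [
    {"delta_pos": [-0.8,-4,0],"yaw": -0.13,"jaw": 60},
    {"delta_pos": [-1.5,-7.5,0],"yaw": -0.26,"jaw": 60},
    {"delta_pos": [-2,-9.8,0],"yaw": -0.345,"jaw": 60},
    {"delta_pos": [-2,-9.8,0],"yaw": -0.345,"jaw": 60},
    {"delta_pos": [-2,-9.8,0],"yaw": -0.345,"jaw": 60},
    {"delta_pos": [-2,-9.8,0],"yaw": -0.345,"jaw": 60},
    {"delta_pos": [-2,-9.8,0],"yaw": -0.345,"jaw": 60},
    {"delta_pos": [-2,-9.8,0],"yaw": -0.345,"jaw": 60}
  ]
}}

```text
clock: 23.05
eef_pos: [540.5, -210.6, 231.3]
tcp_rot: [3.141, -0.0, -2.998]
contact_force: [0.6, -0.5, -0.3]
opening: 0.602
grasp_force: 0.0
```

Run:
```python
from fit import *
p,d,K,T=shot("wrist");np.savez("w9.npz",p=p,d=d,K=K,T=T);cv2.imwrite("pics/w9.png",p[...,::-1])
P=cloud(d,K,T)
for t in("lid","lid_notch"):
    for l in vision.landmark_of("wrist",t)[:1]: print(t,l)
c=303.11
# bar: points well above plate
h=P@EZ-c;m=(d>0)&(h>20)&(h<60)&(abs(P[...,0]-530)<90)&(abs(P[...,1]+216)<60);Q=P[m];print(m.sum(),Q.mean(0))
for e,n in((EX,'x'),(EY,'y')): a=Q@e;print(n,np.percentile(a,[2,50,98]).round(1), "guess origin",np.array([521.7,-219,70.3])@e)
print("bed h",np.median(h[(p.min(-1)>140)&(abs(h)<15)]), "top h",np.percentile(h[m],95))
m2=(d>0)&(abs(h-11)<3.0)&(p.max(-1)<150)&(abs(P[...,1]+216)<50);Q=P[m2];print("plate",m2.sum(),[np.percentile(Q@e,[1,99]).mean().round(1) for e in(EX,EY)],[np.ptp(np.percentile(Q@e,[1,99])).round(1) for e in(EX,EY)])
go(540.5,-216.2,84,3.287)
```

```text
lid {'uv': [246.4, 158.9], 'conf': 0.97}
lid_notch {'uv': [249.0, 124.1], 'conf': 0.83}
1018 [ 543.12145719 -218.51139134  103.58882862]
x [360.6 376.2 446. ] guess origin 384.3579464987762
y [-345.1 -294.  -255.7] guess origin -292.37419020695603
bed h 0.24962684200104945 top h 48.73285290249903
plate 4392 [np.float64(438.8), np.float64(-301.6)] [np.float64(217.4), np.float64(81.9)]
t 23.2 tcp [ 540.6 -211.   231.4] rot [ 3.142  0.    -2.998] -> delta cm [ 0.08 -0.52 14.74] turn -0.002 q [-0.37  0.28  1.73  0.    1.13 -2.09]
```

View pics/w9.png

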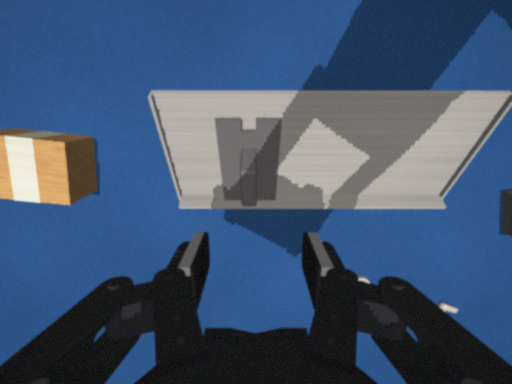

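The lid lies undisturbed: plate at columns 218–281, rows 118–200, notch at (249,124), bar centred on column 249. Going down on the bar.

Call:
{"api": "play_rows", "payload": {
  "steps": [
    {"delta_pos": [0.1,-0.55,3],"yaw": 0,"jaw": 60},
    {"delta_pos": [0.1,-0.55,7],"yaw": 0,"jaw": 60},
    {"delta_pos": [0.1,-0.55,10.5],"yaw": 0,"jaw": 60},
    {"delta_pos": [0.1,-0.55,13],"yaw": 0,"jaw": 60},
    {"delta_pos": [0.1,-0.55,14.2],"yaw": 0,"jaw": 55},
    {"delta_pos": [0.1,-0.55,14.7],"yaw": 0,"jaw": 50},
    {"delta_pos": [0.1,-0.55,14.7],"yaw": 0,"jaw": 40},
    {"delta_pos": [0.1,-0.55,14.7],"yaw": 0,"jaw": 30}
  ],
  "grip_force": 20
}}

```text
clock: 24.0
eef_pos: [541.2, -217.4, 85.5]
tcp_rot: [-3.141, 0.002, -2.998]
contact_force: [0.7, -0.1, 0.3]
opening: 0.305
grasp_force: 0.0
```

Call:
{"api": "play_rows", "payload": {
  "steps": [
    {"delta_pos": [0,0,0],"yaw": 0,"jaw": 22},
    {"delta_pos": [0,0,0],"yaw": 0,"jaw": 19},
    {"delta_pos": [0,0,0],"yaw": 0,"jaw": 17},
    {"delta_pos": [0,0,0],"yaw": 0,"jaw": 15},
    {"delta_pos": [0,0,0],"yaw": 0,"jaw": 14},
    {"delta_pos": [0,0,0],"yaw": 0,"jaw": 12},
    {"delta_pos": [0,0,0],"yaw": 0,"jaw": 12},
    {"delta_pos": [0,0,0],"yaw": 0,"jaw": 12}
  ],
  "grip_force": 20
}}

```text
clock: 24.8
eef_pos: [541.0, -217.4, 85.3]
tcp_rot: [-3.141, 0.002, -2.998]
contact_force: [0.8, 0.1, 7.0]
opening: 0.184
grasp_force: 20.8
```

Call:
{"api": "play_rows", "payload": {
  "steps": [
    {"delta_pos": [0,0,-0.4],"yaw": 0,"jaw": 12},
    {"delta_pos": [0,0,-1],"yaw": 0,"jaw": 12},
    {"delta_pos": [0,0,-2],"yaw": 0,"jaw": 12},
    {"delta_pos": [0,0,-4],"yaw": 0,"jaw": 12},
    {"delta_pos": [0,0,-6.5],"yaw": 0,"jaw": 12},
    {"delta_pos": [0,0,-9],"yaw": 0,"jaw": 12},
    {"delta_pos": [0,0,-11],"yaw": 0,"jaw": 12},
    {"delta_pos": [0,0,-12],"yaw": 0,"jaw": 12}
  ]
}}

```text
clock: 25.6
eef_pos: [541.0, -217.4, 206.9]
tcp_rot: [-3.14, 0.003, -2.998]
contact_force: [0.1, -0.3, -1.0]
opening: 0.185
grasp_force: 19.8
```

Run:
```python
from fit import *
p,d,K,T=shot("wrist");cv2.imwrite("pics/w10.png",p[...,::-1])
go(378,294,200,1.937)
```

```text
t 25.65 tcp [ 541.4 -217.5  207.5] rot [-3.140e+00  3.000e-03 -2.998e+00] -> delta cm [ 8.87 52.96  0.62] turn 1.348 q [-0.38  0.31  1.75  0.    1.08 -2.1 ]
```

Call:
{"api": "play_rows", "payload": {
  "steps": [
    {"delta_pos": [0.2,1.2,0],"yaw": 0.04,"jaw": 12},
    {"delta_pos": [0.7,4,0],"yaw": 0.12,"jaw": 12},
    {"delta_pos": [1.3,8,0],"yaw": 0.22,"jaw": 12},
    {"delta_pos": [2,12,0],"yaw": 0.33,"jaw": 12},
    {"delta_pos": [2.7,16,0],"yaw": 0.44,"jaw": 12},
    {"delta_pos": [3.4,20,0],"yaw": 0.55,"jaw": 12},
    {"delta_pos": [4.1,24,0],"yaw": 0.66,"jaw": 12},
    {"delta_pos": [4.8,28,0],"yaw": 0.77,"jaw": 12}
  ]
}}

```text
clock: 26.45
eef_pos: [451.5, 54.5, 203.7]
tcp_rot: [-3.141, -0.001, 2.51]
contact_force: [1.0, 0.3, -0.7]
opening: 0.183
grasp_force: 19.8
```

Run:
```python
from fit import *
go(378,294,100,1.937)
```

```text
t 26.45 tcp [451.5  54.5 203.7] rot [-3.141e+00 -1.000e-03  2.510e+00] -> delta cm [20.07 14.99 10.38] turn 0.573 q [ 0.12  0.12  2.01  0.    1.01 -0.82]
```

Call:
{"api": "play_rows", "payload": {
  "steps": [
    {"delta_pos": [3,2.2,0],"yaw": 0.1,"jaw": 12},
    {"delta_pos": [6.5,4.8,0],"yaw": 0.2,"jaw": 12},
    {"delta_pos": [10,7.5,1],"yaw": 0.3,"jaw": 12},
    {"delta_pos": [13.5,10,3],"yaw": 0.4,"jaw": 12},
    {"delta_pos": [16.5,12.3,6],"yaw": 0.5,"jaw": 12},
    {"delta_pos": [18.8,14,9],"yaw": 0.57,"jaw": 12},
    {"delta_pos": [20,15,11.5],"yaw": 0.57,"jaw": 12},
    {"delta_pos": [20,15,12.8],"yaw": 0.57,"jaw": 12}
  ]
}}

```text
clock: 27.25
eef_pos: [376.9, 293.0, 73.8]
tcp_rot: [-3.139, 0.001, 1.947]
contact_force: [-0.3, -0.4, -1.9]
opening: 0.184
grasp_force: 19.8
```

Call:
{"api": "play_rows", "payload": {
  "steps": [
    {"delta_pos": [0,0,0.8],"yaw": 0,"jaw": 12},
    {"delta_pos": [0,0,1.6],"yaw": 0,"jaw": 12},
    {"delta_pos": [0,0,2.2],"yaw": 0,"jaw": 12},
    {"delta_pos": [0,0,2.7],"yaw": 0,"jaw": 12},
    {"delta_pos": [0,0,3.0],"yaw": 0,"jaw": 12},
    {"delta_pos": [0,0,3.0],"yaw": 0,"jaw": 12},
    {"delta_pos": [0,0,3.0],"yaw": 0,"jaw": 12},
    {"delta_pos": [0,0,3.0],"yaw": 0,"jaw": 12}
  ]
}}

```text
clock: 28.05
eef_pos: [379.0, 292.1, 46.6]
tcp_rot: [3.141, -0.0, 1.945]
contact_force: [0.5, 0.1, -1.9]
opening: 0.183
grasp_force: 19.8
```

Call:
{"api": "play_rows", "payload": {
  "steps": [
    {"delta_pos": [0,0,0.3],"yaw": 0,"jaw": 12},
    {"delta_pos": [0,0,0.6],"yaw": 0,"jaw": 12},
    {"delta_pos": [0,0,0.8],"yaw": 0,"jaw": 12},
    {"delta_pos": [0,0,1.0],"yaw": 0,"jaw": 12},
    {"delta_pos": [0,0,1.2],"yaw": 0,"jaw": 12},
    {"delta_pos": [0,0,1.4],"yaw": 0,"jaw": 12},
    {"delta_pos": [0,0,1.5],"yaw": 0,"jaw": 12},
    {"delta_pos": [0,0,1.5],"yaw": 0,"jaw": 12}
  ]
}}

```text
clock: 28.85
eef_pos: [378.8, 294.3, 33.0]
tcp_rot: [3.14, -0.003, 1.943]
contact_force: [-12.8, 10.7, 27.3]
opening: 0.181
grasp_force: 25.8
```

Call:
{"api": "play_rows", "payload": {
  "steps": [
    {"delta_pos": [0,0,0],"yaw": 0,"jaw": 17.6},
    {"delta_pos": [0,0,0],"yaw": 0,"jaw": 17.9},
    {"delta_pos": [0,0,0],"yaw": 0,"jaw": 18.1},
    {"delta_pos": [0,0,0],"yaw": 0,"jaw": 18.3},
    {"delta_pos": [0,0,0],"yaw": 0,"jaw": 18.4},
    {"delta_pos": [0,0,0],"yaw": 0,"jaw": 18.5},
    {"delta_pos": [0,0,0],"yaw": 0,"jaw": 18.5},
    {"delta_pos": [0,0,0],"yaw": 0,"jaw": 18.5}
  ]
}}

```text
clock: 29.65
eef_pos: [378.8, 293.8, 32.6]
tcp_rot: [3.14, -0.002, 1.944]
contact_force: [-10.6, 7.9, 20.3]
opening: 0.187
grasp_force: 14.1
```

Run:
```python
from fit import *
p,d,K,T=shot("wrist");cv2.imwrite("pics/w11.png",p[...,::-1]);P=cloud(d,K,T)
s=r.sense();print(s['eef_pos'],s['contact_force'],s['wrist_torque'],s['grasp_force'],s['opening'])
# plate plane: grey pixels ahead of tool
hsv=cv2.cvtColor(p,cv2.COLOR_RGB2HSV)[...,1];m=(hsv<90)&(d>0)&(P[...,2]>6)&(P[...,2]<60);m[260:]=0
M=R.from_euler('xyz',s['tcp_rot']).as_matrix();L=(P[m]-s['eef_pos'])@M
L=L[(abs(L[:,1])<33)&(abs(L[:,1])>14)];A=np.c_[L[:,:2],np.ones(len(L))];k=np.linalg.lstsq(A,L[:,2],rcond=None)[0];e=L[:,2]-A@k;A=A[abs(e)<4];L=L[abs(e)<4];k=np.linalg.lstsq(A,L[:,2],rcond=None)[0]
print(len(L),k,"tilt deg",np.degrees(np.arctan(k[0])),L.min(0),L.max(0))
```

```text
[378.69974388 293.77858905  32.54601333] [-9.90278161  8.52548315 21.76565812] [ 1.12637516  1.85982724 -0.09047832] 14.084153473377228 0.18517094948078489
7123 [-4.32310369e-01  3.10541152e-03  7.57711745e+00] tilt deg -23.379328854354668 [ -2.79190512 -31.43925906 -22.61748294] [66.32730729 31.17444281  8.23211149]
```

View pics/w11.png

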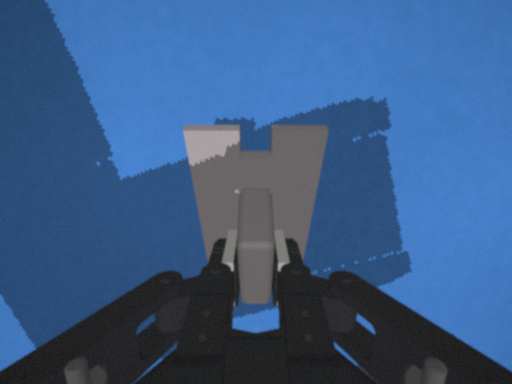

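The lid is pivoting in the fingers as planned: it is down to 23° of tilt, with the notch end (top, rows 125–150) still up. Continuing.

Call:
{"api": "play_rows", "payload": {
  "steps": [
    {"delta_pos": [0,0,0.1],"yaw": 0,"jaw": 18.5},
    {"delta_pos": [0,0,0.2],"yaw": 0,"jaw": 18.5},
    {"delta_pos": [0,0,0.3],"yaw": 0,"jaw": 18.5},
    {"delta_pos": [0,0,0.4],"yaw": 0,"jaw": 18.5},
    {"delta_pos": [0,0,0.5],"yaw": 0,"jaw": 18.5},
    {"delta_pos": [0,0,0.6],"yaw": 0,"jaw": 18.5},
    {"delta_pos": [0,0,0.7],"yaw": 0,"jaw": 18.5},
    {"delta_pos": [0,0,0.7],"yaw": 0,"jaw": 18.5}
  ]
}}

```text
clock: 30.5
eef_pos: [378.7, 293.5, 25.2]
tcp_rot: [3.141, -0.002, 1.944]
contact_force: [-8.4, 5.7, 15.7]
opening: 0.186
grasp_force: 14.2
```

Call:
{"api": "play_rows", "payload": {
  "steps": [
    {"delta_pos": [0,0,0.1],"yaw": 0,"jaw": 18.5},
    {"delta_pos": [0,0,0.2],"yaw": 0,"jaw": 18.5},
    {"delta_pos": [0,0,0.3],"yaw": 0,"jaw": 18.6},
    {"delta_pos": [0,0,0.4],"yaw": 0,"jaw": 18.6},
    {"delta_pos": [0,0,0.4],"yaw": 0,"jaw": 18.6},
    {"delta_pos": [0,0,0.4],"yaw": 0,"jaw": 19},
    {"delta_pos": [0,0,0.4],"yaw": 0,"jaw": 21},
    {"delta_pos": [0,0,0.4],"yaw": 0,"jaw": 30}
  ]
}}

```text
clock: 31.3
eef_pos: [378.6, 291.8, 20.1]
tcp_rot: [-3.141, 0.0, 1.945]
contact_force: [0.2, -0.2, 0.4]
opening: 0.297
grasp_force: 0.0
```

Call:
{"api": "play_rows", "payload": {
  "steps": [
    {"delta_pos": [0,0,0],"yaw": 0,"jaw": 40},
    {"delta_pos": [0,0,0],"yaw": 0,"jaw": 45},
    {"delta_pos": [0,0,-3],"yaw": 0,"jaw": 45},
    {"delta_pos": [0,0,-7],"yaw": 0,"jaw": 45},
    {"delta_pos": [0,0,-11],"yaw": 0,"jaw": 45},
    {"delta_pos": [0,0,-12],"yaw": 0,"jaw": 45},
    {"delta_pos": [0,0,-12],"yaw": 0,"jaw": 45},
    {"delta_pos": [0,0,-12],"yaw": 0,"jaw": 45}
  ]
}}

```text
clock: 32.1
eef_pos: [378.3, 291.6, 139.4]
tcp_rot: [-3.141, 0.0, 1.945]
contact_force: [0.3, -1.0, -0.1]
opening: 0.452
grasp_force: 0.0
```

Run:
```python
from fit import *
for _ in range(3):p,d,K,T=shot("wrist")
np.savez("w12.npz",p=p,d=d,K=K,T=T);cv2.imwrite("pics/w12.png",p[...,::-1])
go(378,294,20,1.937)
m,st=mask(p,(180,80,340,290))
print(st,m.sum())
# convex hull of mask (fills notch); model: plate + foot + bar
X=np.r_[box(-56,56,-31,31,6,11),box(-51,51,-26,26,0,6)]
c,_=cv2.findContours(m,0,2);h=m*0;cv2.fillConvexPoly(h,cv2.convexHull(np.vstack(c)),1)
print(h.sum());q,e=fit(h,K,T,(378,285,1.94),X);print(q.round(3),e)
P=cloud(d,K,T);s=r.sense()
Rz=np.array([[np.cos(q[2]),np.sin(q[2])],[-np.sin(q[2]),np.cos(q[2])]])
L=np.c_[((P[...,:2]-q[:2]).reshape(-1,2)@Rz.T),P[...,2].ravel()]
b=(L[:,2]>40)&(L[:,2]<54)&(abs(L[:,0])<45)&(abs(L[:,1])<25);print("bar top",b.sum(),np.percentile(L[b],[3,97],axis=0).round(1).tolist(),"z",np.median(L[b,2]))
for x0 in(-50,-40,40,50):
    b=(abs(L[:,0]-x0)<4)&(abs(abs(L[:,1])-20)<5)&(L[:,2]<40);print(x0,np.median(L[b,2]))
print("tcp in lid",Rz@(s['eef_pos'][:2]-q[:2]))
```

```text
t 32.25 tcp [377.9 291.4 138.7] rot [-3.139e+00  1.000e-03  1.945e+00] -> delta cm [ 0.25  0.14 11.87] turn 0.008 q [ 0.65  0.25  2.03 -0.    0.87  0.28]
[ 224  101   69  116 7296] 7296
7623
[371.748 311.868   1.932] 341.046875
bar top 1054 [[-22.8, -7.3, 45.8], [23.4, 7.6, 49.4]] z 48.04930339224475
-50 11.506153685866508
-40 11.400825310636492
40 11.363339139488431
50 11.38135760509897
tcp in lid [-21.35388508   1.45404999]
```

Call:
{"api": "play_rows", "payload": {
  "steps": [
    {"delta_pos": [1,0,1],"yaw": 0,"jaw": 45},
    {"delta_pos": [2.15,0,3],"yaw": 0,"jaw": 45},
    {"delta_pos": [2.15,0,6],"yaw": 0,"jaw": 45},
    {"delta_pos": [2.15,0,9],"yaw": 0,"jaw": 45},
    {"delta_pos": [2.15,0,11],"yaw": 0,"jaw": 45},
    {"delta_pos": [2.15,0,11.9],"yaw": 0,"jaw": 45},
    {"delta_pos": [2.15,0,11.9],"yaw": 0,"jaw": 40},
    {"delta_pos": [2.15,0,11.9],"yaw": 0,"jaw": 30}
  ],
  "grip_force": 25
}}

```text
clock: 33.05
eef_pos: [371.0, 312.4, 21.4]
tcp_rot: [-3.142, -0.0, 1.945]
contact_force: [0.3, -0.9, -1.1]
opening: 0.296
grasp_force: 0.0
```

Call:
{"api": "play_rows", "payload": {
  "steps": [
    {"delta_pos": [0,0,0],"yaw": 0,"jaw": 22},
    {"delta_pos": [0,0,0],"yaw": 0,"jaw": 19},
    {"delta_pos": [0,0,0],"yaw": 0,"jaw": 17},
    {"delta_pos": [0,0,0],"yaw": 0,"jaw": 14},
    {"delta_pos": [0,0,0],"yaw": 0,"jaw": 12},
    {"delta_pos": [0,0,0],"yaw": 0,"jaw": 12},
    {"delta_pos": [0,0,0],"yaw": 0,"jaw": 12},
    {"delta_pos": [0,0,0],"yaw": 0,"jaw": 12}
  ]
}}

```text
clock: 33.85
eef_pos: [371.6, 312.6, 22.3]
tcp_rot: [3.14, -0.001, 1.945]
contact_force: [0.0, -0.0, 7.3]
opening: 0.178
grasp_force: 25.5
```

Run:
```python
from fit import *
p,d,K,T=shot("wrist");np.savez("w13.npz",p=p,d=d,K=K,T=T);cv2.imwrite("pics/w13.png",p[...,::-1])
go(537.5,192.7,160,1.937)
# expected rows of the plate's +x edge for offsets dx (lid ahead of tcp)
s=r.sense();M=R.from_euler('xyz',s['tcp_rot']).as_matrix()
for dx in(-2,0,2):
    X=np.array([[56+dx,y,s['eef_pos'][2]-11] for y in(-25,0,25)]+[[25+dx,0,s['eef_pos'][2]-48.]]);print(dx,proj(X@M.T+s['eef_pos'],K,T).round(1).tolist())
g=p.astype(float);sat=cv2.cvtColor(p,cv2.COLOR_RGB2HSV)[...,1]
for u in(205,215,225,290,300,310): print(u,sat[120:175:1,u][::1].tolist() if u==215 else np.argmax(sat[100:200,u]<110)+100)
print(s['contact_force'],s['grasp_force'],s['opening'])
```

```text
t 33.9 tcp [371.5 312.6  22.3] rot [ 3.140e+00 -1.000e-03  1.945e+00] -> delta cm [-17.21  11.1  -13.77] turn 0.008 q [0.7  0.46 2.08 0.   0.61 0.32]
-2 [[209.9, 144.4], [255.7, 144.4], [301.6, 144.4], [255.8, 224.5]]
0 [[209.7, 140.7], [255.7, 140.7], [301.8, 140.7], [255.8, 220.4]]
2 [[209.5, 137.0], [255.7, 137.0], [302.0, 137.0], [255.8, 216.3]]
205 142
215 [164, 166, 168, 164, 165, 167, 163, 166, 169, 169, 168, 167, 160, 167, 163, 165, 164, 165, 164, 165, 165, 129, 50, 6, 9, 11, 11, 12, 13, 14, 15, 11, 10, 11, 10, 12, 11, 11, 11, 13, 11, 9, 13, 15, 13, 13, 11, 9, 13, 13, 13, 15, 9, 7, 11]
225 141
290 142
300 142
310 142
[-1.29792255  0.3840099   7.70500445] 25.527041852474213 0.18697635763392872
```

Call:
{"api": "play_rows", "payload": {
  "steps": [
    {"delta_pos": [0,0,-0.5],"yaw": 0,"jaw": 12},
    {"delta_pos": [0,0,-2],"yaw": 0,"jaw": 12},
    {"delta_pos": [0,0,-4.5],"yaw": 0,"jaw": 12},
    {"delta_pos": [0,0,-8],"yaw": 0,"jaw": 12},
    {"delta_pos": [0,0,-11],"yaw": 0,"jaw": 12},
    {"delta_pos": [0,0,-13.5],"yaw": 0,"jaw": 12},
    {"delta_pos": [-1,0.6,-14],"yaw": 0,"jaw": 12},
    {"delta_pos": [-3,1.9,-14],"yaw": 0.008,"jaw": 12}
  ]
}}

```text
clock: 34.7
eef_pos: [399.8, 291.3, 162.3]
tcp_rot: [3.14, -0.001, 1.938]
contact_force: [-0.2, 0.1, -1.2]
opening: 0.183
grasp_force: 24.6
```

Call:
{"api": "play_rows", "payload": {
  "steps": [
    {"delta_pos": [-3,1.9,0],"yaw": 0,"jaw": 12},
    {"delta_pos": [-6.5,4.2,0],"yaw": 0,"jaw": 12},
    {"delta_pos": [-10,6.5,0],"yaw": 0,"jaw": 12},
    {"delta_pos": [-12.8,8.4,0],"yaw": 0,"jaw": 12},
    {"delta_pos": [-14.2,9.2,0],"yaw": 0,"jaw": 12},
    {"delta_pos": [-14.2,9.2,0],"yaw": 0,"jaw": 12},
    {"delta_pos": [-14.2,9.2,0],"yaw": 0,"jaw": 12},
    {"delta_pos": [-14.2,9.2,0],"yaw": 0,"jaw": 12}
  ]
}}

```text
clock: 35.5
eef_pos: [535.0, 191.9, 160.9]
tcp_rot: [-3.14, -0.0, 1.937]
contact_force: [-0.4, 0.8, -1.3]
opening: 0.182
grasp_force: 24.6
```

Run:
```python
from fit import *
for i in range(3):
    p,d,K,T=shot("wrist")
go(537.3,193.1,118,1.937)
s=r.sense();print(s['contact_force'],s['opening'])
M=R.from_euler('xyz',s['tcp_rot']).as_matrix();P=cloud(d,K,T)
sat=cv2.cvtColor(p,cv2.COLOR_RGB2HSV)[...,1];print([int(np.argmax(sat[100:200,u]<110)+100) for u in(205,215,225,290,300,310)])
L=(P-s['eef_pos'])@M
for x0 in(35,50):
    b=(abs(L[...,0]-x0)<3)&(abs(abs(L[...,1])-20)<6)&(abs(L[...,2]-11)<12);print(x0,np.median(L[b][:,2]) if b.any() else None)
```

```text
t 35.65 tcp [535.5 192.1 161.3] rot [-3.141 -0.     1.938] -> delta cm [0.03 0.2  4.33] turn 0.001 q [ 0.34  0.34  1.82  0.    0.98 -0.03]
[-0.74641652  0.30788594 -0.95305441] 0.18322246129850858
[141, 141, 126, 124, 142, 142]
35 11.085563617146484
50 11.138947556550185
```

Call:
{"api": "play_rows", "payload": {
  "steps": [
    {"delta_pos": [0,0.15,0.8],"yaw": 0,"jaw": 12},
    {"delta_pos": [0,0.15,2],"yaw": 0,"jaw": 12},
    {"delta_pos": [0,0.15,3.2],"yaw": 0,"jaw": 12},
    {"delta_pos": [0,0.15,4.3],"yaw": 0,"jaw": 12},
    {"delta_pos": [0,0.15,4.3],"yaw": 0,"jaw": 12},
    {"delta_pos": [0,0.15,4.3],"yaw": 0,"jaw": 12},
    {"delta_pos": [0,0.15,4.3],"yaw": 0,"jaw": 12},
    {"delta_pos": [0,0.15,4.3],"yaw": 0,"jaw": 12}
  ]
}}

```text
clock: 36.45
eef_pos: [538.1, 192.0, 118.8]
tcp_rot: [3.141, -0.0, 1.937]
contact_force: [-0.5, -0.8, -1.5]
opening: 0.181
grasp_force: 24.6
```

Run:
```python
from fit import *
for i in range(2): p,d,K,T=shot("wrist")
go(537.3,193.1,102,1.937);print(r.sense()['contact_force'])
```

```text
t 36.55 tcp [538.  192.  118.7] rot [ 3.141 -0.     1.937] -> delta cm [ 0.13 -0.03  1.67] turn -0.0 q [ 0.34  0.4   1.85  0.    0.89 -0.03]
[-0.33029019 -0.64697801 -1.61028644]
```

Shifting 1 mm along x, then down to just inside the mouth.

Call:
{"api": "play_rows", "payload": {
  "steps": [
    {"delta_pos": [0.1,-0.03,0.2],"yaw": 0,"jaw": 12},
    {"delta_pos": [0.1,-0.03,0.5],"yaw": 0,"jaw": 12},
    {"delta_pos": [0.1,-0.03,0.8],"yaw": 0,"jaw": 12},
    {"delta_pos": [0.1,-0.03,1.0],"yaw": 0,"jaw": 12},
    {"delta_pos": [0.1,-0.03,1.2],"yaw": 0,"jaw": 12},
    {"delta_pos": [0.1,-0.03,1.3],"yaw": 0,"jaw": 12},
    {"delta_pos": [0.1,-0.03,1.3],"yaw": 0,"jaw": 12},
    {"delta_pos": [0.1,-0.03,1.3],"yaw": 0,"jaw": 12}
  ]
}}

```text
clock: 37.35
eef_pos: [537.1, 192.8, 105.3]
tcp_rot: [3.142, -0.0, 1.937]
contact_force: [0.4, 0.1, -1.0]
opening: 0.186
grasp_force: 24.6
```

Call:
{"api": "play_rows", "payload": {
  "steps": [
    {"delta_pos": [0,0,0.1],"yaw": 0,"jaw": 12},
    {"delta_pos": [0,0,0.2],"yaw": 0,"jaw": 12},
    {"delta_pos": [0,0,0.25],"yaw": 0,"jaw": 12},
    {"delta_pos": [0,0,0.3],"yaw": 0,"jaw": 12},
    {"delta_pos": [0,0,0.35],"yaw": 0,"jaw": 12},
    {"delta_pos": [0,0,0.4],"yaw": 0,"jaw": 12},
    {"delta_pos": [0,0,0.4],"yaw": 0,"jaw": 12},
    {"delta_pos": [0,0,0.4],"yaw": 0,"jaw": 12}
  ]
}}

```text
clock: 38.15
eef_pos: [537.1, 192.8, 102.2]
tcp_rot: [3.141, 0.0, 1.937]
contact_force: [-3.6, -1.4, 8.7]
opening: 0.185
grasp_force: 26.2
```

Contact came at the seated height of 102 mm. Releasing and lifting clear.

Call:
{"api": "play_rows", "payload": {
  "steps": [
    {"delta_pos": [0,0,0],"yaw": 0,"jaw": 18.2},
    {"delta_pos": [0,0,0],"yaw": 0,"jaw": 18.6},
    {"delta_pos": [0,0,0],"yaw": 0,"jaw": 19},
    {"delta_pos": [0,0,0],"yaw": 0,"jaw": 21},
    {"delta_pos": [0,0,0],"yaw": 0,"jaw": 28},
    {"delta_pos": [0,0,0],"yaw": 0,"jaw": 38},
    {"delta_pos": [0,0,0],"yaw": 0,"jaw": 45},
    {"delta_pos": [0,0,0],"yaw": 0,"jaw": 45}
  ]
}}

```text
clock: 38.95
eef_pos: [537.1, 192.8, 101.2]
tcp_rot: [-3.142, 0.0, 1.937]
contact_force: [0.6, 0.2, -0.7]
opening: 0.45
grasp_force: 0.0
```

Call:
{"api": "play_rows", "payload": {
  "steps": [
    {"delta_pos": [0,0,-1],"yaw": 0,"jaw": 45},
    {"delta_pos": [0,0,-4],"yaw": 0,"jaw": 45},
    {"delta_pos": [0,0,-8],"yaw": 0,"jaw": 45},
    {"delta_pos": [0,0,-12],"yaw": 0,"jaw": 45},
    {"delta_pos": [0,0,-14],"yaw": 0,"jaw": 45},
    {"delta_pos": [0,0,-14],"yaw": 0,"jaw": 45},
    {"delta_pos": [0,0,-14],"yaw": 0,"jaw": 45},
    {"delta_pos": [0,0,-14],"yaw": 0,"jaw": 45}
  ]
}}

```text
clock: 39.75
eef_pos: [536.3, 192.5, 240.2]
tcp_rot: [-3.14, -0.0, 1.937]
contact_force: [-0.2, 0.2, 0.1]
opening: 0.453
grasp_force: 0.0
```

Run:
```python
from fit import *
for i in range(2): p,d,K,T=shot("wrist")
P=cloud(d,K,T);q=(537.3,193,1.937);c,s_=np.cos(q[2]),np.sin(q[2])
for x,y in((48,20),(48,-20),(0,22),(0,-22),(-48,20),(-48,-20),(0,0)):
    z0=128 if x==y==0 else 91
    u=proj(np.array([[q[0]+c*x-s_*y,q[1]+s_*x+c*y,z0]]),K,T)[0];uu,vv=np.round(u).astype(int);print((x,y),np.median(P[vv-2:vv+3,uu-2:uu+3,2]).round(1))
print(r.sense()['clock'],r.sense()['contact_force'])
cv2.imwrite("pics/w14.png",p[...,::-1])
```

```text
(48, 20) 91.1
(48, -20) 91.4
(0, 22) 91.3
(0, -22) 91.4
(-48, 20) 91.3
(-48, -20) 91.8
(0, 0) 128.3
39.85 [-0.01218183 -0.16995829 -0.08654691]
```

The plate reads 91 mm everywhere and the bar top 128 mm, so the lid is home and level.

```bash
python3 -c "
from rig import r
print(r.sign_off())"
```

```text
the job is handed in; nothing more can be done
None
```

The upper tray is seated on the lower one and the lid closes it, notches over the keys. Depth readings show both fully home and level, the gripper is clear, and I handed the job in at about 40 s.

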